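Put the headband and the dropper bottle away on the bench stand

ROBOT

A 6-joint arm with a two-finger parallel gripper is mounted at the origin on a cart in front of the work surface, level with it; the furniture and walls round the work are solid. World frame = base frame: x ahead of the robot, y to its left, z up, the work surface at z = 0. Lengths are in mm, angles in rad, forces in N, time in s.
With the tool pointing down it reaches from about 350 to 875 mm from the base axis. Payload 4.2 kg.
Tool frame: the origin (TCP) lies at the very end of the fingers, on their centre line; the grasp point (between the pads) lies 19 mm behind it (arm.grip_point_offset is the distance from the TCP to the grasp point, in mm); z points along the fingers, y is the direction in which the jaws open and shut (so a half turn about z gives the same grasp; the last joint's range is limited). The gripper opens to 85 mm and grips with 20 to 120 N. Pads are 22 mm wide; open, the fingers measure 114 mm over their backs; the gripper's body (76 mm by 85 mm) begins 54 mm behind the grasp point. The pads swing forward as they close: fully open they stand 13 mm farther back than shut.
Start: joints at [-0.913, 0.385, 0.008, 0, -1.194, -0.259], TCP at [242.709, -575.927, 231.312] pointing down, gripper open.
Joint ranges: [-3.14, 3.14], [-1.21, 2.06], [-1.07, 1.41], [-3.16, 2.05], [-2.99, -0.16], [-3.1, 3.1]. Speed limits (rad/s): [2.79, 2.79, 3.14, 3.14, 3.14, 3.14].

INTERFACE

Orientations are given as a unit quaternion [x, y, z, w].
In Python, from bench import arm gives the robot as it stands.
- The arm moves only by the tool drive_tool, never from a script. Its argument "steps" is a list of rows, each a list of 5 numbers: the shift along the tool's x, y, z in m, then the turn about the tool's z in degrees, then the finger opening in m, from 0 to 0.0854. A call has 1 to 20 rows; each row shifts and turns the commanded pose from where the row before left it, along the tool's axes as they then stand; what a row does not reach is not made up. A row lasts 1/10 s, in which the tool goes at most 50 mm and 8.59 degrees, less where a joint would pass 70% of its speed; a pose out of reach is approached as far as the arm can. A call is refused whole if a number of a shift passes 0.05 or a number of a turn 8.59, either way. A call with a gripper value outside its range is refused whole. The fingers move at their own pace and stop on an object; the grip force is fixed at half the most. Time passes only in rows, so rows that do not move let the fingers close. It gives the time, the measured TCP pose, the force and the opening at its end, in the units of the state.
- arm.read_state(): the state, without advancing time (a new reading comes with each control period).
- arm.get_image(name): name is "side" or "top"; returns (picture, depth): 420x560x3 uint8, blue, green, red; 420x560 float32, mm along the optical axis (not along the pixel's ray), 0 where there is no reading.
- arm.camera_params(name): a dict with "K" (3x3 intrinsics, pixels), "dist" ([k1, k2, p1, p2, k3] as OpenCV has them; the pictures are not rectified), "world_to_cam" (4x4, takes a point from world to camera coordinates). Camera axes: x right, y up, looking along -z (the intrinsics and any distortion apply to the point x, -y, -z); pixel columns grow to the right and rows downward; lengths in mm; the calibration is good to about 2 mm. A picture is of the moment at which its call begins. camera_params takes no time and is no camera call.
- arm.job_done(): hands the job in, once; it reports no verdict.
The state is a dict: "clock": time; "joints": joint angles; "joint_vel": joint speeds; "joint_efforts": joint torques, N m; "position": TCP position; "ee_rot": TCP orientation; "contact_force": force on the tool from outside, world axes, zero at the start; "wrist_torque": the same for the moment, N m; "gripper_width": finger opening in mm.
Only numpy, scipy, OpenCV 4.12 (cv2) and the standard library are available. Lean on these libraries where they do the work, as an engineer would, in place of code of your own. Each camera call takes 0.05 s, during which the arm holds its last target.

TASK

Clear up after feeding by putting both tools away on the grey stand. Hang the orange headband over the rail, between the posts, beside the grey headband and not touching it. Gently lay the amber dropper bottle on its side in the sloping white cradle in front of the rail, its base close against the heel plate at the low end and its rubber bulb at the high end; leave the grey headband, the red flask, the canister and the jar where they are.

Things in the scene. Friction and masses are not known exactly. Their poses are not given: they have to be found in the camera images.
- headband: Orange rigid arch (in its x-z plane), 130 mm wide, 113 high, starts standing on its two black temple pads (14 x 30 x 44 mm high, centred at x +-58). Origin: between the pads at their underside; z up, y across the 24 mm wide, 5 mm thick band. Black crown pad to grip: 44 (x) by 26 mm (y), z 92 to 113; beside it the band slopes down. Both ways round alike. About 0.12 kg.
- headband_crown (a point): Middle of the underside of the orange headband's crown, 88 mm above its origin: this rests on the rail when hung.
- headband_grey: A grey headband of the same shape, already hanging on the rail, somewhere near its middle; origin and axes as for the orange one (its y lies along the rail).
- headband_grey_crown (a point): Middle of the underside of the grey headband's crown, 88 mm above its origin.
- stand: Grey fixed stand. Origin on the table under the rail's middle; y along the rail, cradle on the -x side. Rail: level steel bar, 18 mm diameter, top at z = 134 mm, on posts at y = +-140 mm (black collars 25 mm across, |y| 131 to 149). Foot plate 10 mm thick, 160 (x) by 320 mm (y), with a tongue forward to x = -198 mm, y -35 to 95.
- cradle: White cradle on the stand's tongue: heel plate and two narrow V yokes. Origin: centre of the seated bottle's base, (-150, -6, 44) mm in the stand's frame. y along the bottle's axis, base to bulb, rising 10 degrees; x level across, z square to both. Heel face at y = -3 mm, 26 wide, top z = 1. Yokes 8 mm long at y = 22 and 50, within x = +-15, tops 10 mm below the axis.
- dropper: Amber glass dropper bottle that starts upright: round, 32 mm across up to 58 mm high, then a shoulder, a black cap 24 mm across from 66 mm and a rubber bulb 13 mm across up to 102 mm. Origin: centre of its underside; z along its axis to the bulb. 0.07 kg or so.
- flask: Red steel flask, 76 mm across, 221 mm tall, standing behind the dropper bottle (a bystander). Origin: centre of its underside.
- canister: Square canister with green lid, 68 x 58 mm, 113 mm tall, in front of the dropper bottle (a bystander). Origin: centre of its underside.
- jar: Clear rearing jar with lid, 102 mm across, 73 mm tall, behind the orange headband (a bystander). Origin: centre of its underside.
Mind the look-alikes: they are no part of the job. Of the things that look like the dropper, the middle-sized one is meant.

How it is judged:
By the outcome, as a careful person would: the job done as asked, in the order asked, and still so for the second after the job is handed in, with the robot touching nothing.
It also fails if it takes over 64 s, if anything falls off the work surface, if the arm or the gripper's body presses on something with over 40 N, if the wrist force passes 120 N, or if a joint passes its speed limit or range.

## Working session

There is one attempt and no reset: what is moved stays moved. The work goes in short steps, Python scripts to look and compute and a tool call to move; the robot and the scene stay as the last step left them, time stands still between calls to the robot, and variables do not carry over. Pictures are saved under pics/ and viewed, and the job is handed in when it is done.

Besides the shell and the picture viewer there is one more tool, called after "Emit:" in YAML: its name, and indented under it one key for each argument. drive_tool: Moves the arm, as the interface text tells. Its arguments: {"type":"object","properties":{"steps":{"type":"array"}},"required":["steps"]}

```bash
mkdir -p pics; ls; python3 - <<'E'
from bench import arm
import cv2,numpy as np
for n in("side","top"):
    p,d=arm.get_image(n); cv2.imwrite(f"pics/{n}0.png",p); np.save(f"pics/{n}0.npy",d)
    c=arm.camera_params(n); print(n,np.round(c["K"],1).tolist(),c["dist"],np.round(c["world_to_cam"],3).tolist(), (d==0).mean())
s=arm.read_state(); print(s)
E
```

```text
pics
side [[498.7, 0.0, 288.9], [0.0, 498.7, 214.3], [0.0, 0.0, 1.0]] [-0.07306822  0.          0.          0.          0.        ] [[0.922, -0.386, 0.019, -457.522], [0.121, 0.336, 0.934, -184.065], [-0.367, -0.859, 0.357, -1251.887], [0.0, 0.0, 0.0, 1.0]] 0.00407312925170068
top [[449.6, 0.0, 278.8], [0.0, 449.6, 207.3], [0.0, 0.0, 1.0]] [0.03477399 0.         0.         0.         0.        ] [[0.019, -1.0, -0.001, 10.911], [0.996, 0.019, 0.087, -493.225], [-0.087, -0.003, 0.996, -1459.622], [0.0, 0.0, 0.0, 1.0]] 0.004204931972789116
{'clock': 0.1, 'joints': array([-9.13375404e-01,  3.85488491e-01,  6.76872561e-03, -4.02092458e-04,
       -1.19400737e+00, -2.58593518e-01]), 'joint_vel': array([-4.03298943e-06, -2.00497448e-03,  2.45312316e-03,  1.55413124e-03,
       -4.28758112e-04,  1.00180621e-03]), 'joint_efforts': array([-4.07739126e-04, -3.93320131e+01,  1.88928920e+01,  4.19806346e+00,
       -2.62442081e-03, -5.42088827e-06]), 'position': array([ 242.5154803 , -575.47029774,  230.33296711]), 'ee_rot': array([-1.98021907e-01,  9.80197101e-01,  9.48534074e-04, -2.59253699e-04]), 'contact_force': array([ 0.40840336, -0.21532328,  0.10496988]), 'wrist_torque': array([-0.01245641, -0.03257174,  0.01418802]), 'gripper_width': 85.35094497671616}
```

View pics/side0.png

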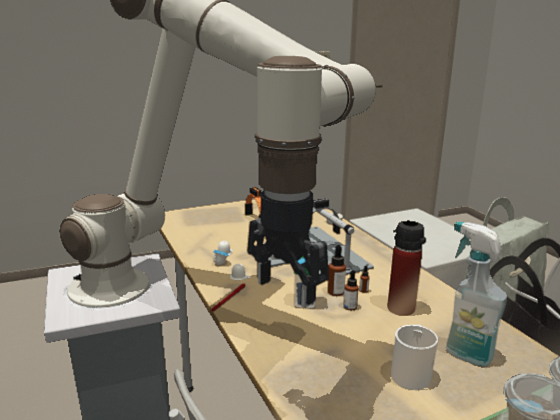

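View pics/top0.png

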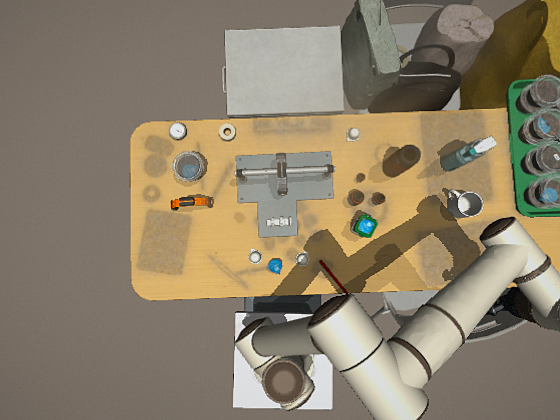

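The side picture shows three amber bottles near (338,275), (351,290) and (364,280). In the top picture they are near (356,198), (377,199) and (361,178). The orange headband is at top (191,202), the stand at (284,175) and the grey headband at about (281,172).

```bash
cat > h.py <<'E'
import cv2,numpy as np
from bench import arm
def cam(n):
    c=arm.camera_params(n); return np.array(c["K"]),np.array(c["dist"]),np.array(c["world_to_cam"])
def rays(n,uv):
    K,D,T=cam(n); x=cv2.undistortPoints(np.array(uv,float).reshape(-1,1,2),K,D)[:,0]
    d=np.c_[x[:,0],-x[:,1],-np.ones(len(x))]
    R=T[:3,:3]; return -R.T@T[:3,3], d@R   # d has unit depth
def onplane(n,uv,z):
    o,d=rays(n,uv); return o+d*((z-o[2])/d[:,2])[:,None]
def bydepth(n,uv,dep):
    o,d=rays(n,uv); return o+d*np.asarray(dep)[:,None]
def proj(n,P):
    K,D,T=cam(n); q=np.c_[np.atleast_2d(P),np.ones(len(np.atleast_2d(P)))]@T.T
    x=np.c_[q[:,0],-q[:,1],-q[:,2]]; return cv2.projectPoints(x,np.zeros(3),np.zeros(3),K,D)[0][:,0]
def cloud(n,d,box):
    u0,v0,u1,v1=box; vv,uu=np.mgrid[v0:v1,u0:u1]; uv=np.c_[uu.ravel(),vv.ravel()]
    dd=d[v0:v1,u0:u1].ravel(); return uv,bydepth(n,uv,dd)
def crop(p,box,k,f):
    u0,v0,u1,v1=box; cv2.imwrite(f,cv2.resize(p[v0:v1,u0:u1],None,fx=k,fy=k,interpolation=cv2.INTER_CUBIC))
E
python3 - <<'E'
from h import *
s=cv2.imread("pics/side0.png");t=cv2.imread("pics/top0.png")
crop(s,(300,215,430,315),6,"pics/c1.png"); crop(t,(330,140,430,215),7,"pics/c2.png"); crop(t,(160,140,345,245),4,"pics/c3.png")
d=np.load("pics/top0.npy"); ds=np.load("pics/side0.npy")
for uv in [(356,198),(377,199),(361,178),(402,160),(366,226),(400,200),(191,202),(281,172)]:
    print(uv,bydepth("top",[uv],[d[uv[1],uv[0]]]).round())
for uv in [(338,262),(351,277),(364,270),(338,280),(351,295),(364,283),(407,260)]:
    print(uv,bydepth("side",[uv],[ds[uv[1],uv[0]]]).round())
E
```

```text
(356, 198) [[ 519. -219.  107.]]
(377, 199) [[ 521. -292.   71.]]
(361, 178) [[ 591. -245.   49.]]
(402, 160) [[ 620. -332.  215.]]
(366, 226) [[ 432. -248.  118.]]
(400, 200) [[ 527. -383.    2.]]
(191, 202) [[496. 291. 117.]]
(281, 172) [[588.  15. 158.]]
(338, 262) [[ 522. -241.   93.]]
(351, 277) [[ 521. -308.   86.]]
(364, 270) [[ 595. -245.   60.]]
(338, 280) [[ 522. -247.   47.]]
(351, 295) [[ 519. -317.   43.]]
(364, 283) [[ 592. -256.   29.]]
(407, 260) [[ 618. -380.  145.]]
```

View pics/c1.png

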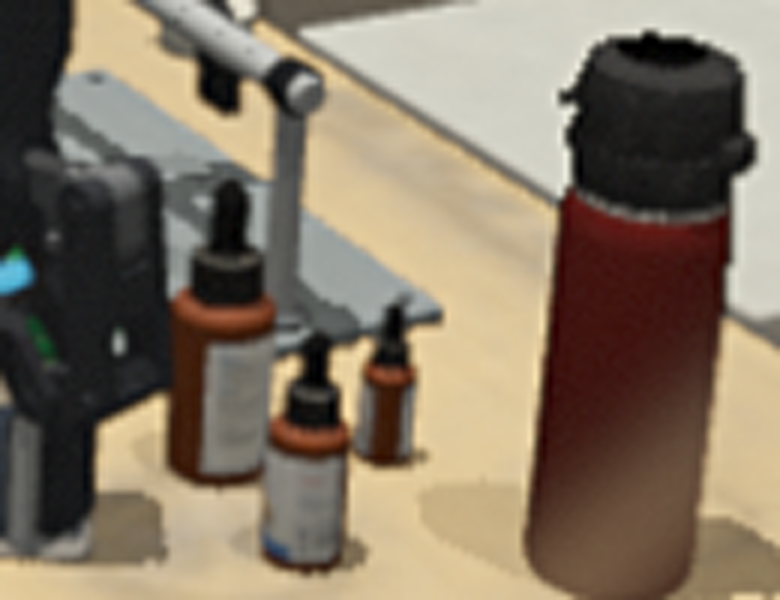

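View pics/c2.png

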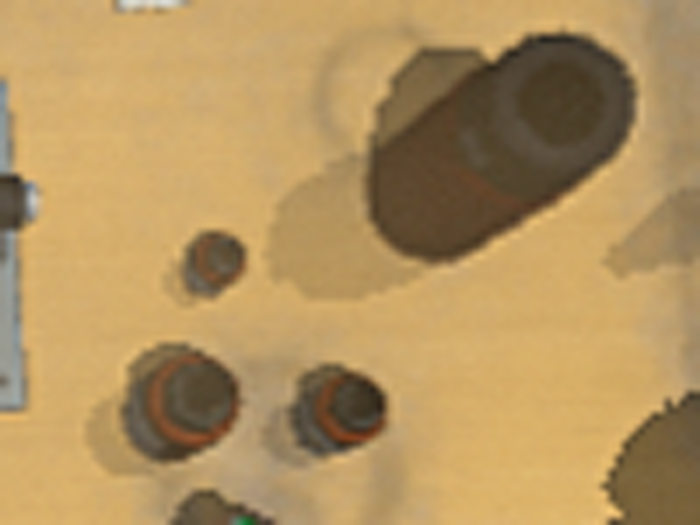

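View pics/c3.png

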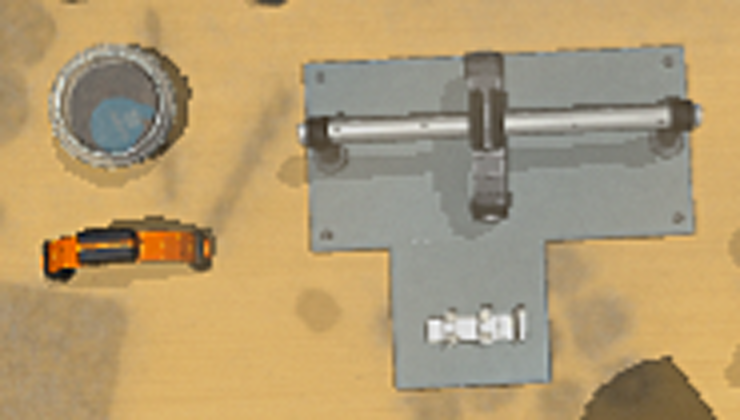

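Candidates for the dropper:
- The big bottle at top (356,198) / side (338,275).
- The small bottle at top (361,178) / side (364,280).
- The middle one at top (377,199) / side (351,290). I'm choosing this one, and the crop confirms it.

Of the headbands, the orange one is at top (191,202). The grey one on the rail stays where it is. Next I'll measure all of them.

```bash
cat > meas.py <<'E'
from h import *
t=cv2.imread("pics/top0.png"); d=np.load("pics/top0.npy"); s=cv2.imread("pics/side0.png"); ds=np.load("pics/side0.npy")
def blob(P,m,name):
    Q=P[m]; c,(w,h),a=cv2.minAreaRect(Q[:,:2].astype(np.float32)); print(name,len(Q),"mean",Q.mean(0).round(1),"rect",np.round(c,1),round(w,1),round(h,1),round(a,1),"zmax",Q[:,2].max().round(1))
    return Q
uv,P=cloud("top",d,(160,180,225,225))
blob(P,P[:,2]>10,"hb all"); Q=blob(P,P[:,2]>97,"hb top")
hs=cv2.cvtColor(t,cv2.COLOR_BGR2HSV)
uv,P=cloud("top",d,(225,145,345,245))
blob(P,P[:,2]>142,"grey crown")
m=(P[:,2]>122)&(P[:,2]<140); Q=blob(P,m,"rail")
# rail ends via x/y fit
l=cv2.fitLine(Q[:,:2].astype(np.float32),cv2.DIST_HUBER,0,.01,.01).ravel(); print("rail line",l)
blob(P,(P[:,2]>30)&(P[:,0]<520),"cradle"); blob(P,(P[:,2]>4)&(P[:,2]<17),"foot"); blob(P,(P[:,2]>4)&(P[:,2]<17)&(P[:,0]<490),"tongue")
hs=cv2.cvtColor(t,cv2.COLOR_BGR2HSV); 
uv,P=cloud("top",d,(250,205,310,235)); w=hs[uv[:,1],uv[:,0]]; m=(w[:,1]<30)&(w[:,2]>190)
print("white px",uv[m].min(0),uv[m].max(0)); blob(P,m,"white")
uv,P=cloud("top",d,(366,188,390,212)); blob(P,P[:,2]>8,"mid"); blob(P,P[:,2]>62,"mid cap")
uv,P=cloud("side",ds,(341,268,362,312)); blob(P,(P[:,2]>5)&(P[:,1]<-285),"mid side"); 
for a,b in((5,20),(20,55),(66,82),(85,105)): blob(P,(P[:,2]>a)&(P[:,2]<b)&(P[:,1]<-285),f"side {a}-{b}")
E
python3 meas.py
```

```text
hb all 405 mean [497.8 287.7 133.4] rect [478.7 194.4] 402.5 132.5 75.6 zmax 1496.9
hb top 139 mean [484.3 274.7 262.6] rect [445.1 169.4] 344.6 37.2 68.5 zmax 1496.9
grey crown 187 mean [530.9  16.1 531.3] rect [545.6  34.5] 223.4 287.2 58.0 zmax 1496.9
rail 644 mean [595.2   6.6 132.7] rect [593.7   6.6] 302.7 93.6 80.6 zmax 140.0
rail line [ 6.558198e-02 -9.978472e-01  5.955170e+02  4.134634e+00]
cradle 108 mean [407.3  15.6 741. ] rect [424.6  26.8] 69.2 100.3 65.7 zmax 1496.9
foot 5722 mean [548.6   3.   10. ] rect [539.4   1.6] 332.8 399.6 1.1 zmax 17.0
tongue 1509 mean [435.6   7.5   9. ] rect [4.325e+02 3.000e-01] 119.1 395.4 1.1 zmax 17.0
white px [267 218] [290 225]
white 109 mean [446.3  21.1  25.4] rect [445.4  20.5] 23.2 74.9 1.3 zmax 47.9
mid 129 mean [ 521.9 -294.8   69.3] rect [ 474.  -155.9] 74.0 400.6 22.0 zmax 1496.9
mid cap 65 mean [ 521.2 -293.2  101. ] rect [ 441.  -150.8] 28.5 365.6 29.1 zmax 1496.9
mid side 447 mean [ 514.4 -321.6   54.1] rect [ 250.1 -739. ] 1046.4 33.2 57.7 zmax 627.6
side 5-20 74 mean [ 519.1 -313.1   12.3] rect [ 515.6 -316.2] 25.4 31.6 52.3 zmax 19.9
side 20-55 190 mean [ 519.2 -313.9   38. ] rect [ 522.1 -311.9] 20.9 33.6 67.1 zmax 55.0
side 66-82 70 mean [ 522.8 -308.3   74. ] rect [ 524.  -306.5] 20.7 21.3 64.1 zmax 81.9
side 85-105 35 mean [ 523.6 -306.5   93.6] rect [ 524.1 -305.9] 10.8 9.9 60.1 zmax 101.1
```

```bash
sed -i 's/    dd=d\[v0:v1,u0:u1\].ravel(); return.*/    dd=d[v0:v1,u0:u1].ravel(); k=dd>0; return uv[k],bydepth(n,uv[k],dd[k])/' h.py; cat >> meas.py <<'E'
print("----")
Rr=lambda P,c:P
uv,P=cloud("top",d,(366,186,392,212))
for a,b in((55,65),(66,80),(84,105)): blob(P,(P[:,2]>a)&(P[:,2]<b),f"top mid {a}-{b}")
def circ(P,a,b,r,n):
    from scipy.optimize import least_squares
    Q=P[(P[:,2]>a)&(P[:,2]<b)]
    f=least_squares(lambda c:np.hypot(Q[:,0]-c[0],Q[:,1]-c[1])-r,Q.mean(0)[:2]+[0,10],loss="soft_l1"); print(n,f.x.round(1),np.abs(f.fun).mean().round(2))
uv,P=cloud("side",ds,(341,266,362,312)); P=P[P[:,1]<-285]
circ(P,8,54,16,"side body"); circ(P,67,81,12,"side cap"); circ(P,86,97,6.5,"side bulb")
uv,P=cloud("side",ds,(388,245,422,312));P=P[P[:,1]<-300]; circ(P,20,150,38,"flask side")
uv,P=cloud("top",d,(345,210,385,240)); blob(P,P[:,2]>100,"canister")
uv,P=cloud("top",d,(250,205,310,235)); 
for z in(20,25,30,35,40): 
  Q=P[(P[:,2]>z)&(P[:,2]<z+5)]; print(z,len(Q),Q.min(0).round(),Q.max(0).round())
uv,P=cloud("top",d,(225,145,345,245))
m=(P[:,2]>122)&(P[:,2]<140)&((P[:,1]>45)|(P[:,1]<-20)); Q=P[m]; l=cv2.fitLine(Q[:,:2].astype(np.float32),cv2.DIST_HUBER,0,.01,.01).ravel(); print(l, Q[:,1].min(),Q[:,1].max(), "z", Q[:,2].max())
e=np.array([[236,174.],[335,170]]); print(onplane("top",e,125))
uv,P=cloud("top",d,(160,180,225,225)); Q=P[P[:,2]>108]; print("hbtop pts",len(Q),Q.min(0),Q.max(0))
m=(P[:,2]>60); Q=P[m]; print(cv2.fitLine(Q[:,:2].astype(np.float32),cv2.DIST_HUBER,0,.01,.01).ravel())
E
python3 meas.py
```

```text
hb all 390 mean [502.9 298.2  80.9] rect [489.7 304.3] 141.4 154.3 56.5 zmax 120.7
hb top 124 mean [498.8 306.  113.3] rect [499.5 307.1] 25.3 44.5 1.8 zmax 120.7
grey crown 135 mean [595.   16.2 159.3] rect [598.2   2. ] 44.3 276.5 8.7 zmax 167.3
rail 644 mean [595.2   6.6 132.7] rect [593.7   6.6] 302.7 93.6 80.6 zmax 140.0
rail line [ 6.558198e-02 -9.978472e-01  5.955170e+02  4.134634e+00]
cradle 56 mean [447.   15.3  39.1] rect [446.8  20.4] 26.0 74.8 1.4 zmax 48.4
foot 5722 mean [548.6   3.   10. ] rect [539.4   1.6] 332.8 399.6 1.1 zmax 17.0
tongue 1509 mean [435.6   7.5   9. ] rect [4.325e+02 3.000e-01] 119.1 395.4 1.1 zmax 17.0
white px [267 218] [290 225]
white 109 mean [446.3  21.1  25.4] rect [445.4  20.5] 23.2 74.9 1.3 zmax 47.9
mid 128 mean [ 523.2 -297.3   58.2] rect [ 530.4 -305.6] 70.2 57.4 87.0 zmax 108.0
mid cap 64 mean [ 523.7 -298.    79.2] rect [ 523.9 -298. ] 25.5 27.5 57.6 zmax 108.0
mid side 442 mean [ 520.4 -311.7   47.6] rect [ 520.5 -311.8] 34.9 33.3 58.7 zmax 101.1
side 5-20 74 mean [ 519.1 -313.1   12.3] rect [ 515.6 -316.2] 25.4 31.6 52.3 zmax 19.9
side 
[... 623 characters left out ...]
3.3] 1.72
flask side [ 640.6 -349.3] 1.55
canister 378 mean [ 433.1 -246.3  113.1] rect [ 432.6 -246.1] 57.7 66.3 62.9 zmax 122.9
20 51 [424. -34.  20.] [485.  82.  25.]
25 30 [434. -14.  25.] [454.  58.  30.]
30 14 [440. -11.  30.] [458.  58.  34.]
35 16 [434. -14.  35.] [457.  45.  40.]
40 16 [433. -17.  40.] [460.  44.  45.]
[ 6.5920755e-02 -9.9782485e-01  5.9585822e+02  3.1722522e+00] -147.79110168704722 160.05171388471874 z 139.98644399656655
[[ 584.52145625  153.71592028  125.        ]
 [ 602.70502126 -151.08709494  125.        ]]
hbtop pts 116 [486.43717337 284.64148123 108.69225416] [512.23048871 329.66168862 120.72486807]
[ 9.2304334e-02 -9.9573082e-01  5.0012738e+02  3.0141959e+02]
```

```bash
cat >> h.py <<'E'
from scipy.spatial.transform import Rotation as Ro
def st():
    s=arm.read_state(); R=Ro.from_quat(s["ee_rot"]).as_matrix(); return s,R
def plan(tgt,jaw=None):
    """tgt world mm, jaw world deg: print tool shift (m) with present axes, and after the turn"""
    s,R=st(); d=np.array(tgt)-s["position"]; y=R[:,1]; a=np.degrees(np.arctan2(y[1],y[0])); t=0
    if jaw is not None: t=-((jaw-a+90)%180-90)
    print("t",round(s["clock"],2),"pos",s["position"].round(1),"jaw",a.round(2),"tiltz",R[:,2].round(3),"w",round(s["gripper_width"],1),"F",s["contact_force"].round(1),"q",s["joints"].round(2))
    R2=R@Ro.from_euler("z",t,degrees=True).as_matrix()
    print(" turn",round(t,2),"alt",round(t-180*np.sign(t),1),"shift before turn",(R.T@d/1000).round(4),"after",(R2.T@d/1000).round(4))
E
python3 - <<'E'
from h import *
c=np.array([[303,62],[683,45],[311,252],[693,233],[45,258],[210,245],[80,247],[137,241],[397,388],[550,381]],float)/4+[160,140]
P=onplane("top",c[:4],10);print(P.round(1)); print("yaw",[np.degrees(np.arctan2(-(a-b)[0],(a-b)[1])).round(2) for a,b in((P[0],P[1]),(P[2],P[3]))],P.mean(0))
Q=onplane("top",c[8:],10);print(Q.round(1), np.degrees(np.arctan2(-(Q[0]-Q[1])[0],(Q[0]-Q[1])[1])))
H=onplane("top",c[6:8],113); print("crown pad",H.round(1),np.degrees(np.arctan2(-(H[0]-H[1])[0],(H[0]-H[1])[1])))
H=onplane("top",c[4:6],40); print("pads",H.round(1),np.degrees(np.arctan2(-(H[0]-H[1])[0],(H[0]-H[1])[1])))
plan([499.5,307,230],184)
E
```

```text
[[ 665.5  167.8   10. ]
 [ 685.9 -150.3   10. ]
 [ 505.8  156.8   10. ]
 [ 527.7 -160.1   10. ]]
yaw [np.float64(3.67), np.float64(3.95)] [596.22622495   3.55419579  10.        ]
[[394.5  82.8  10. ]
 [402.6 -43.3  10. ]] 3.706041980715811
crown pad [[496.5 325.3 113. ]
 [502.  281.6 113. ]] 7.163279360376552
pads [[493.9 369.7  40. ]
 [507.1 236.2  40. ]] 5.6364088393957354
t 0.1 pos [ 242.5 -575.5  230.3] jaw 112.84 tiltz [-0.001  0.002 -1.   ] w 85.4 F [ 0.4 -0.2  0.1] q [-0.91  0.39  0.01 -0.   -1.19 -0.26]
 turn -71.16 alt 108.8 shift before turn [-0.5794  0.7135  0.0017] after [-0.8624 -0.3179  0.0017]
```

Emit:
drive_tool:
  steps:
    - [0,0,-0.02,-8,0.0854]
    - [0,0,0,-8,0.0854]
    - [0,0,0,-8,0.0854]
    - [0,0,0,-8,0.07]
    - [0,0,0,-8,0.06]
    - [0,0,0,-8,0.06]
    - [0,0,0,-8,0.06]
    - [0,0,0,-8,0.06]
    - [0,0,0,-7.5,0.06]

```text
clock: 1.0
position: [242.6, -575.6, 250.6]
ee_rot: [0.735, -0.678, -0.001, -0.0]
contact_force: [-0.5, -0.7, 0.7]
gripper_width: 59.9
```

```bash
python3 - <<'E'
from h import *
plan([499.5,306,250],185.5)
E
```

```text
t 1.0 pos [ 242.6 -575.6  250.6] jaw -175.34 tiltz [-0.001  0.001 -1.   ] w 59.9 F [-0.5 -0.7  0.7] q [-0.91  0.37  0.04 -0.   -1.24  0.99]
 turn -0.84 alt 179.2 shift before turn [-0.8578 -0.3277  0.0016] after [-0.8529 -0.3402  0.0016]
```

Emit:
drive_tool:
  steps:
    - [-0.045,-0.018,0,-0.8,0.06]
    - [-0.045,-0.018,0,0,0.06]
    - [-0.045,-0.018,0,0,0.06]
    - [-0.045,-0.018,0,0,0.06]
    - [-0.045,-0.018,0,0,0.06]
    - [-0.045,-0.018,0,0,0.06]
    - [-0.045,-0.018,0,0,0.06]
    - [-0.045,-0.018,0,0,0.06]
    - [-0.045,-0.018,0,0,0.06]
    - [-0.045,-0.018,0,0,0.06]
    - [-0.045,-0.018,0,0,0.06]
    - [-0.045,-0.018,0,0,0.06]
    - [-0.045,-0.018,0,0,0.06]
    - [-0.045,-0.018,0,0,0.06]
    - [-0.045,-0.018,0,0,0.06]
    - [-0.045,-0.018,0,0,0.06]
    - [-0.045,-0.018,0,0,0.06]
    - [-0.045,-0.018,0,0,0.06]
    - [-0.04,-0.015,0,0,0.06]
    - [0,0,0,0,0.06]

```text
clock: 3.0
position: [505.4, 305.2, 249.3]
ee_rot: [0.739, -0.673, -0.0, 0.001]
contact_force: [-1.1, -0.9, -1.2]
gripper_width: 60.3
```

```bash
python3 - <<'E'
from h import *
plan([499.5,306,140],185.5)
s,_=arm.get_image("side"); t,d=arm.get_image("top"); cv2.imwrite("pics/s1.png",s); cv2.imwrite("pics/t1.png",t); np.save("pics/s1d.npy",_); np.save("pics/t1d.npy",d)
crop(s,(170,140,370,290),4,"pics/s1c.png")
E
```

```text
t 3.0 pos [505.4 305.2 249.3] jaw -174.64 tiltz [-0.001 -0.001 -1.   ] w 60.3 F [-1.1 -0.9 -1.2] q [ 0.82  0.31 -0.05 -0.   -1.21 -0.72]
 turn -0.14 alt 179.9 shift before turn [-0.0015  0.0056  0.1093] after [-0.0015  0.0056  0.1093]
```

View pics/s1c.png

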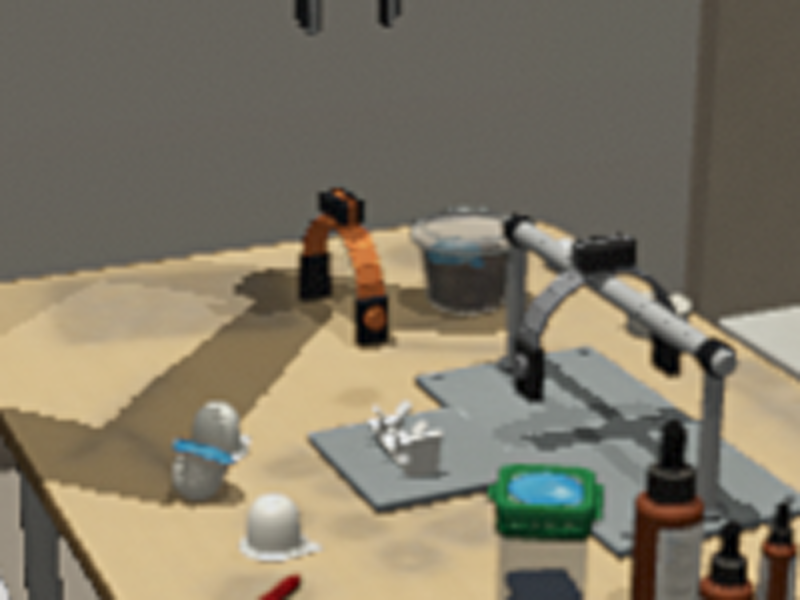

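View pics/t1.png

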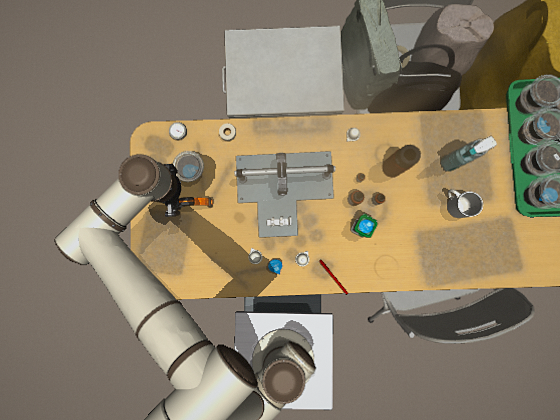

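The side crop shows the orange crown pad at about (255,191), the grey crown at (321,203) and the cradle at (271,249). Nothing blocks the view, so I'll check the crown position across both views.

```bash
python3 - <<'E'
from h import *
s=cv2.imread("pics/s1.png"); t0=cv2.imread("pics/top0.png"); ds=np.load("pics/s1d.npy")
def tri(us,ut):
    o1,d1=rays("side",[us]);o2,d2=rays("top",[ut]); A=np.c_[d1[0],-d2[0]]; k=np.linalg.lstsq(A,o2-o1,rcond=None)[0]
    a=o1+k[0]*d1[0];b=o2+k[1]*d2[0]; print(us,ut,((a+b)/2).round(1),"gap",np.linalg.norm(a-b).round(1))
# black pad blobs
def black(img,box,thr):
    u0,v0,u1,v1=box; g=img[v0:v1,u0:u1].max(2); n,l,stt,c=cv2.connectedComponentsWithStats((g<thr).astype(np.uint8)); 
    for i in range(1,n):
        if stt[i,4]>15: print(stt[i]+[u0,v0,0,0,0],c[i].round(1)+[u0,v0])
print("side hb");black(s,(240,180,275,235),60);print("side grey");black(s,(300,190,345,245),60)
print("top hb");black(t0,(165,185,218,215),75);print("top grey");black(t0,(265,150,300,200),75)
for b,n in (((248,184,264,197),"orange"),((310,196,332,208),"grey")):
    uv,P=cloud("side",ds,b); print(n,[P[(P[:,2]>lo)&(P[:,2]<lo+22)].mean(0).round(1) for lo in ((97,) if n=="orange" else (143,))])
for k in (0,113): print(k,proj("side",[[499.5,306,k]]),proj("top",[[499.5,306,k]]))
E
```

```text
side hb
[250 188   7   8  41] [253.1 191.5]
[245 203   8  13  85] [248.2 208.9]
[259 214   8  12  64] [262.1 220. ]
side grey
[313 200  16   9 114] [321.  203.9]
[333 223   7  11  52] [336.  228.2]
[300 225   6  15  73] [302.6 232.7]
top hb
[179 197  15   3  37] [186.1 198. ]
[171 201   8   9  22] [173.6 206.7]
[180 202  15   4  20] [188. 204.]
top grey
orange [array([495.7, 299.6, 107.6])]
grey [array([593. ,   7.8, 153.1])]
0 [[255.08979547 220.3633158 ]] [[193.297127   204.31911069]]
113 [[254.93042658 188.78033626]] [[186.31326906 200.90352668]]
```

Emit:
drive_tool:
  steps:
    - [-0.001,0.006,0.02,-0.1,0.06]
    - [0,0,0.04,0,0.06]
    - [0,0,0.04,0,0.06]
    - [0,0,0.03,0,0.06]
    - [0,0,0.015,0,0.06]
    - [0,0,0.01,0,0.06]
    - [0,0,0,0,0.06]
    - [0,0,0,0,0.06]

```text
clock: 3.9
position: [499.1, 301.2, 97.4]
ee_rot: [0.739, -0.674, 0.0, -0.001]
contact_force: [-0.2, -0.5, 0.5]
gripper_width: 60.2
```

```bash
python3 - <<'E'
from h import *
plan([499.5,306,94],185.5)
s,_=arm.get_image("side");  cv2.imwrite("pics/s2.png",s)
crop(s,(215,140,315,240),6,"pics/s2c.png")
E
```

```text
t 3.9 pos [499.1 301.2  97.4] jaw -174.77 tiltz [ 0.001  0.001 -1.   ] w 60.2 F [-0.2 -0.5  0.5] q [ 0.82  0.44 -0.27  0.   -0.85 -0.73]
 turn -0.27 alt 179.7 shift before turn [-0.0047 -0.0008  0.0034] after [-0.0047 -0.0008  0.0034]
```

View pics/s2c.png

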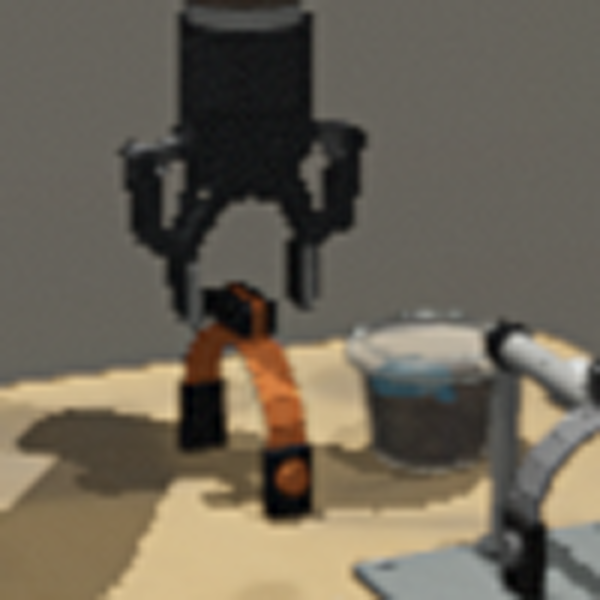

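The fingers straddle the crown pad with the tips just below its top. I'll shift 4 mm along y, go down 5 mm and close.

Emit:
drive_tool:
  steps:
    - [-0.004,0,0.005,0,0.06]
    - [0,0,0,0,0.04]
    - [0,0,0,0,0.02]
    - [0,0,0,0,0.02]
    - [0,0,0,0,0.02]
    - [0,0,0,0,0.02]
    - [0,0,0,0,0.02]

```text
clock: 4.65
position: [498.7, 305.7, 91.7]
ee_rot: [0.739, -0.674, 0.0, -0.001]
contact_force: [1.0, 0.5, 2.1]
gripper_width: 25.2
```

```bash
python3 - <<'E'
from h import *
plan([499.5,306,94],185.5)
E
```

```text
t 4.65 pos [498.7 305.7  91.7] jaw -174.74 tiltz [ 0.001  0.001 -1.   ] w 25.2 F [1.  0.5 2.1] q [ 0.83  0.45 -0.27  0.   -0.85 -0.74]
 turn -0.24 alt 179.8 shift before turn [-0.0003 -0.0009 -0.0023] after [-0.0003 -0.0009 -0.0023]
```

Emit:
drive_tool:
  steps:
    - [0,0,-0.01,0,0.02]
    - [0,0,-0.02,0,0.02]
    - [0,0,-0.04,0,0.02]
    - [0,0,-0.04,0,0.02]
    - [0,0,-0.04,0,0.02]
    - [0,0,-0.02,0,0.02]
    - [0,0,0,0,0.02]
    - [0,0,0,0,0.02]

```text
clock: 5.45
position: [497.3, 304.8, 260.6]
ee_rot: [0.739, -0.674, -0.001, 0.001]
contact_force: [0.2, 0.2, -1.7]
gripper_width: 24.7
```

```bash
python3 - <<'E'
from h import *
sx,sy,a=597,3,np.radians(3.8)
R=np.array([[np.cos(a),-np.sin(a)],[np.sin(a),np.cos(a)]]); T=np.array([sx,sy])+R@[0,80]; print("hang",T.round(1), "cradle",np.array([sx,sy])+R@[-150,-6], "grey stand y", (R.T@(np.array([595,15])-[sx,sy])).round(1))
plan([*T,262],93.8)
s,_=arm.get_image("side");  cv2.imwrite("pics/s3.png",s)
crop(s,(200,100,350,240),5,"pics/s3c.png")
# grey crown pixel check: project candidate
for y in (5,10,15,20):
  g=np.array([sx,sy])+R@[0,y]; print(y,proj("side",[[*g,148.5]]).round(1),proj("top",[[*g,159]]).round(1))
E
```

```text
hang [591.7  82.8] cradle [447.72742316 -12.92789387] grey stand y [-1.2 12.1]
t 5.45 pos [497.3 304.8 260.6] jaw -174.78 tiltz [-0.002 -0.    -1.   ] w 24.7 F [ 0.2  0.2 -1.7] q [ 0.83  0.3  -0.05 -0.   -1.23 -0.74]
 turn -88.58 alt 91.4 shift before turn [ 0.2297 -0.0738 -0.0015] after [ 0.0794  0.2278 -0.0015]
5 [[321.2 203.9]] [[283.5 169.1]]
10 [[320.4 203.4]] [[281.8 169.2]]
15 [[319.5 202.9]] [[280.1 169.3]]
20 [[318.6 202.3]] [[278.5 169.3]]
```

View pics/s3c.png

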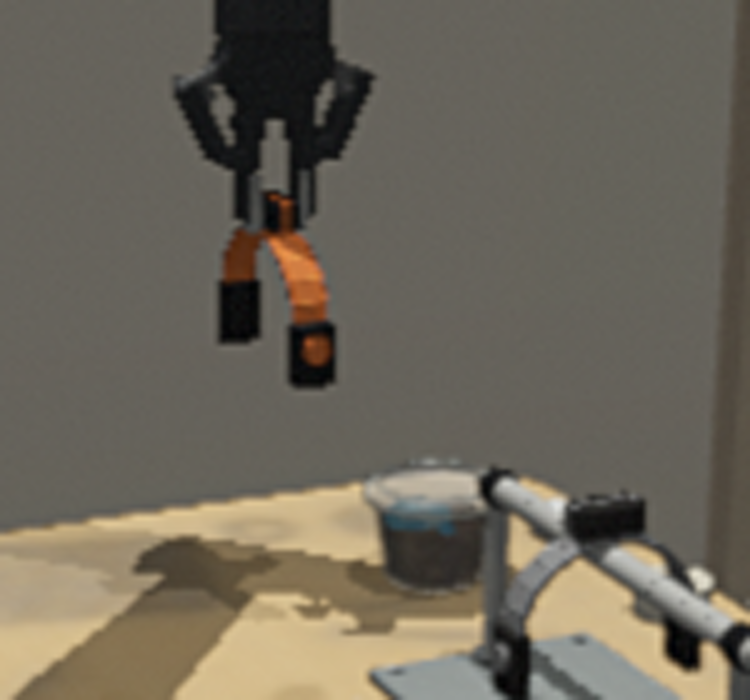

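Emit:
drive_tool:
  steps:
    - [0,0,0,-8,0.02]
    - [0,0,0,-8,0.02]
    - [0,0,0,-8,0.02]
    - [0,0,0,-8,0.02]
    - [0,0,0,-8,0.02]
    - [0,0,0,-8,0.02]
    - [0,0,0,-8,0.02]
    - [0,0,0,-8,0.02]
    - [0,0,0,-8,0.02]
    - [0,0,0,-8,0.02]
    - [0,0,0,-8.5,0.02]
    - [0.016,0.045,0,0,0.02]
    - [0.016,0.045,0,0,0.02]
    - [0.016,0.046,0,0,0.02]
    - [0.016,0.046,0,0,0.02]
    - [0.016,0.046,0,0,0.02]
    - [0,0,0,0,0.02]
    - [0,0,0,0,0.02]

```text
clock: 7.3
position: [592.3, 81.5, 258.8]
ee_rot: [1.0, 0.031, -0.002, 0.001]
contact_force: [-0.1, 0.1, -2.0]
gripper_width: 24.8
```

```bash
python3 - <<'E'
from h import *
plan([591.7,82.8,262],93.8)
s,_=arm.get_image("side");  cv2.imwrite("pics/s4.png",s)
t,_=arm.get_image("top");  cv2.imwrite("pics/t4.png",t)
crop(s,(220,100,380,240),5,"pics/s4c.png");crop(t,(180,120,340,240),5,"pics/t4c.png")
E
```

```text
t 7.3 pos [592.3  81.5 258.8] jaw -86.42 tiltz [-0.005 -0.001 -1.   ] w 24.8 F [-0.1  0.1 -2. ] q [ 0.41  0.32 -0.01 -0.   -1.24  1.23]
 turn -0.22 alt 179.8 shift before turn [-0.0006 -0.0014 -0.0032] after [-0.0006 -0.0014 -0.0032]
```

View pics/s4c.png

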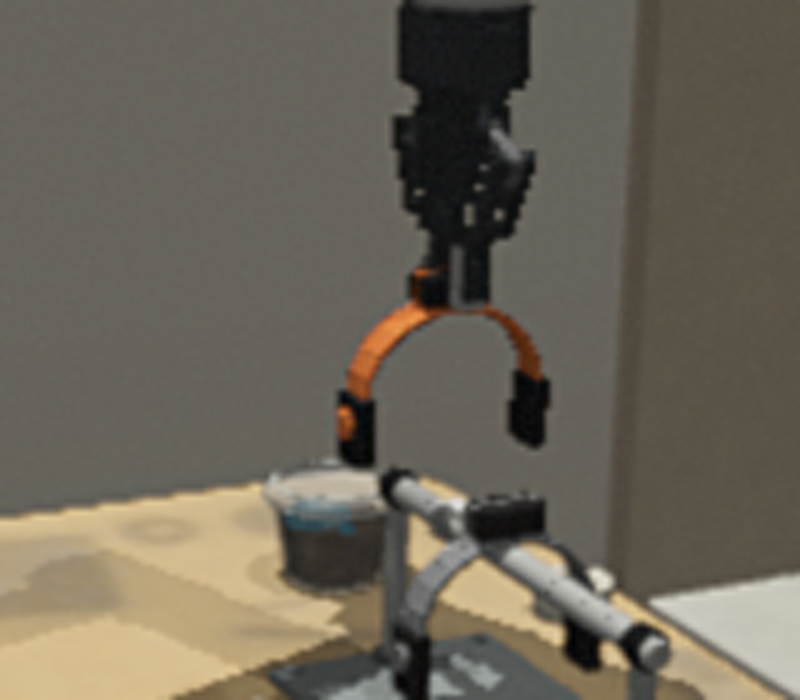

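View pics/t4c.png

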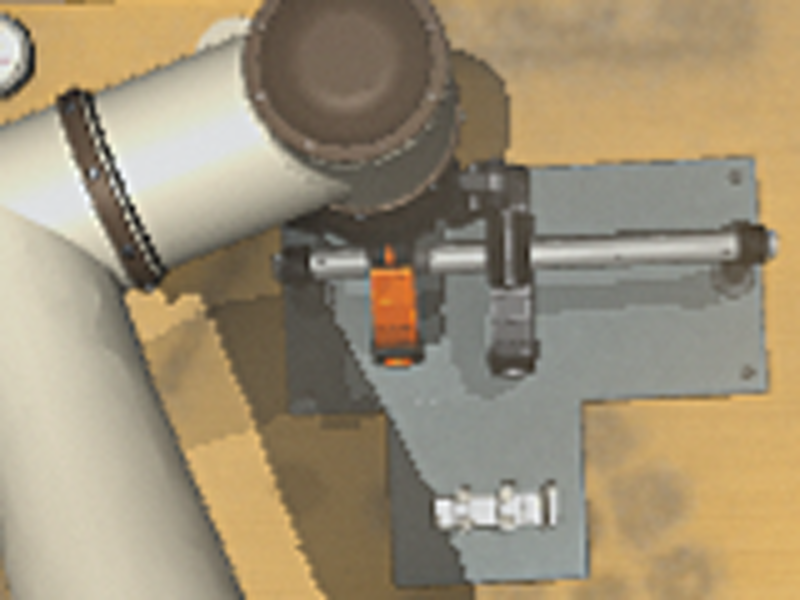

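```bash
python3 - <<'E'
from h import *
p=np.array([592.3,81.5,189.]); a=np.radians(3.8); ex=np.array([np.cos(a),np.sin(a),0])
for o in (-6,0,6):
  c=p+ex*o; print(o,[((proj("side",[c+ex*k])[0]-[220,100])*5).round() for k in(-58,58)])
# rail beneath
for z in(125,):
  for x in (590,597): print(((proj("side",[[x,82,z+0.]])[0]-[220,100])*5).round())
E
```

```text
-6 [array([351., 429.]), array([523., 406.])]
0 [array([360., 428.]), array([532., 405.])]
6 [array([369., 427.]), array([541., 404.])]
[440. 519.]
[451. 517.]
```

The headband is held level and centred to about 2 mm over the rail. The side crop has its pads at (357,428) and (529,408). I'll lower it now.

Emit:
drive_tool:
  steps:
    - [0,-0.001,0.03,0,0.02]
    - [0,0,0.03,0,0.02]
    - [0,0,0.03,0,0.02]
    - [0,0,0.015,0,0.02]
    - [0,0,0.008,0,0.02]
    - [0,0,0,0,0.02]
    - [0,0,0,0,0.02]

```text
clock: 8.1
position: [593.4, 84.9, 149.2]
ee_rot: [0.999, 0.033, 0.001, -0.0]
contact_force: [0.9, -0.1, -0.7]
gripper_width: 24.8
```

```bash
python3 - <<'E'
from h import *
plan([591.7,82.8,138],93.8)
s,_=arm.get_image("side");  cv2.imwrite("pics/s5.png",s)
crop(s,(240,130,360,240),6,"pics/s5c.png")
E
```

```text
t 8.1 pos [593.4  84.9 149.2] jaw -86.17 tiltz [ 0.002  0.    -1.   ] w 24.8 F [ 0.9 -0.1 -0.7] q [ 0.41  0.41 -0.17  0.   -0.99  1.23]
 turn 0.03 alt -180.0 shift before turn [-0.0019  0.002   0.0112] after [-0.0019  0.002   0.0112]
```

View pics/s5c.png

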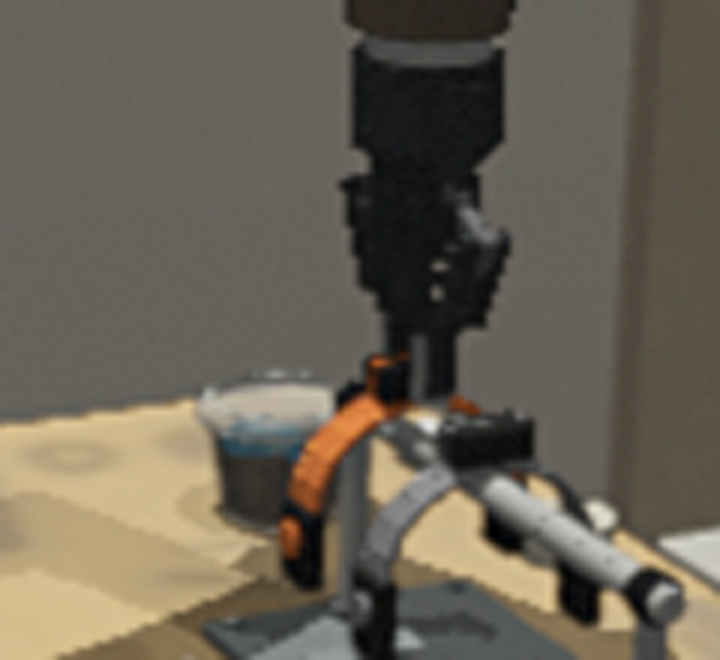

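The headband straddles the rail, clear of the grey one. I'll lower it gently until it touches.

Emit:
drive_tool:
  steps:
    - [0,0,0.003,0,0.02]
    - [0,0,0.003,0,0.02]
    - [0,0,0.002,0,0.02]
    - [0,0,0.001,0,0.02]
    - [0,0,0.001,0,0.02]
    - [0,0,0,0,0.02]
    - [0,0,0,0,0.02]

```text
clock: 8.85
position: [593.0, 84.0, 138.3]
ee_rot: [0.999, 0.033, 0.0, 0.0]
contact_force: [-0.1, 1.2, -1.6]
gripper_width: 24.9
```

Emit:
drive_tool:
  steps:
    - [0,0,0.001,0,0.02]
    - [0,0,0.001,0,0.02]
    - [0,0,0,0,0.02]

```text
clock: 9.15
position: [593.2, 84.1, 137.5]
ee_rot: [0.999, 0.033, 0.001, 0.0]
contact_force: [-2.5, 0.7, 4.1]
gripper_width: 24.6
```

Emit:
drive_tool:
  steps:
    - [0,0,0,0,0.03]
    - [0,0,0,0,0.036]
    - [0,0,0,0,0.045]
    - [0,0,0,0,0.045]
    - [0,0,0,0,0.045]
    - [0,0,-0.01,0,0.045]
    - [0,0,-0.02,0,0.045]
    - [0,0,-0.04,0,0.045]
    - [0,0,-0.04,0,0.045]
    - [0,0,-0.03,0,0.045]
    - [0,0,0,0,0.045]

```text
clock: 10.25
position: [595.4, 84.4, 283.1]
ee_rot: [0.999, 0.033, 0.006, -0.001]
contact_force: [0.7, -0.3, -0.4]
gripper_width: 44.6
```

```bash
python3 - <<'E'
from h import *
plan([525,-301,260],183.8)
s,_=arm.get_image("side");  cv2.imwrite("pics/s6.png",s)
crop(s,(240,130,360,240),6,"pics/s6c.png")
E
```

```text
t 10.25 pos [595.4  84.4 283.1] jaw -86.22 tiltz [ 0.012  0.003 -1.   ] w 44.6 F [ 0.7 -0.3 -0.4] q [ 0.41  0.31  0.02  0.   -1.27  1.23]
 turn 89.98 alt -90.0 shift before turn [-0.0959  0.38    0.0211] after [0.3799 0.096  0.0211]
```

View pics/s6c.png

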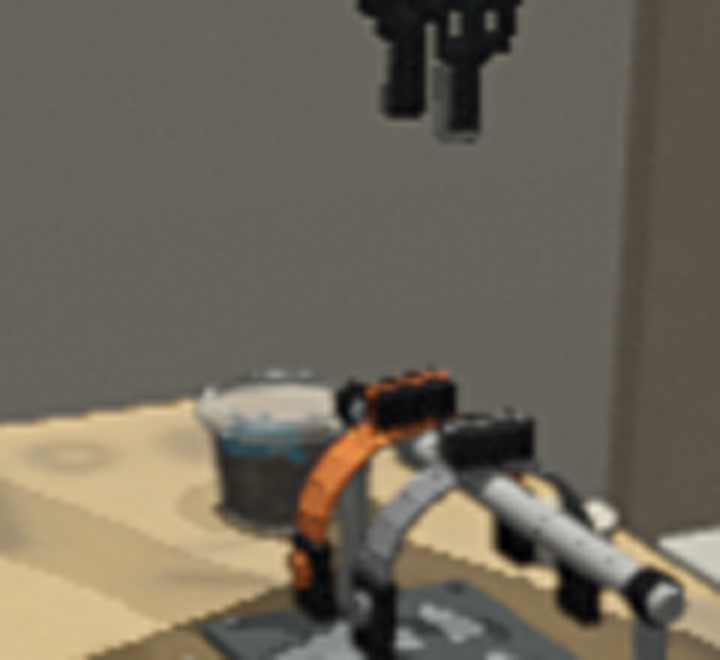

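The orange headband hangs freely on the rail, with a clear gap to the grey one. Next is the bottle.

```bash
python3 - <<'E'
from h import *
for c in ([525,-301],[524,-298],[527,-304]):
  print(c,[((proj("side",[[*c,z]])[0]-[300,215])*6).round().tolist() for z in(0,58,66,83,101)],[((proj("top",[[*c,z]])[0]-[330,140])*7).round().tolist() for z in(58,83,101)])
t=cv2.imread("pics/top0.png"); s=cv2.imread("pics/s1.png")
crop(s,(325,255,385,315),12,"pics/b1.png"); crop(t,(365,185,395,210),20,"pics/b2.png")
for c in ([525,-301],): print([((proj("side",[[*c,z]])[0]-[325,255])*12).round().tolist() for z in(0,58,83,101)],[((proj("top",[[*c,z]])[0]-[365,185])*20).round().tolist() for z in(0,58,83,101)])
E
```

```text
[525, -301] [[292.0, 553.0], [302.0, 425.0], [303.0, 407.0], [306.0, 368.0], [309.0, 326.0]] [[343.0, 408.0], [355.0, 402.0], [364.0, 398.0]]
[524, -298] [[287.0, 550.0], [296.0, 422.0], [297.0, 404.0], [300.0, 365.0], [303.0, 323.0]] [[336.0, 410.0], [348.0, 404.0], [357.0, 400.0]]
[527, -304] [[301.0, 556.0], [310.0, 427.0], [312.0, 409.0], [315.0, 370.0], [318.0, 329.0]] [[349.0, 404.0], [362.0, 398.0], [371.0, 393.0]]
[[285.0, 626.0], [304.0, 369.0], [312.0, 256.0], [319.0, 173.0]] [[203.0, 303.0], [279.0, 266.0], [315.0, 249.0], [341.0, 236.0]]
```

View pics/b1.png

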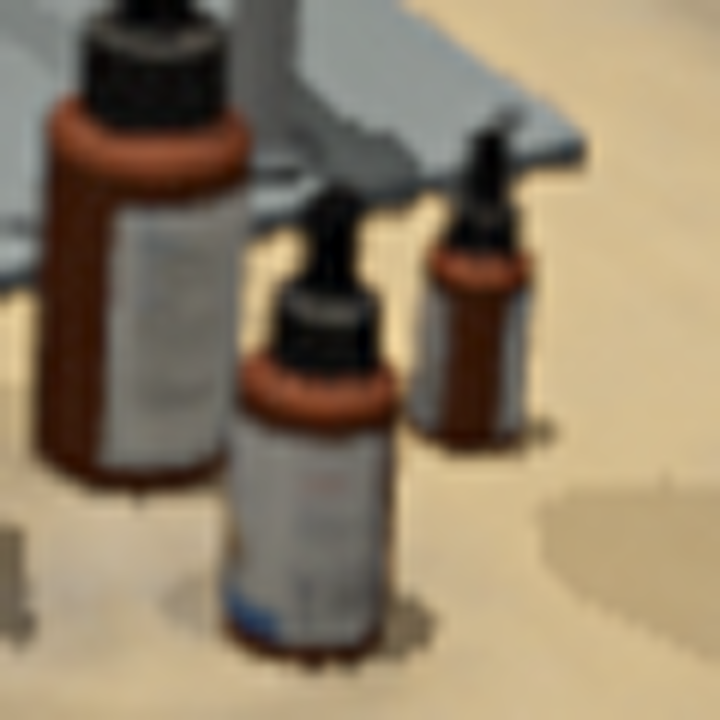

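View pics/b2.png

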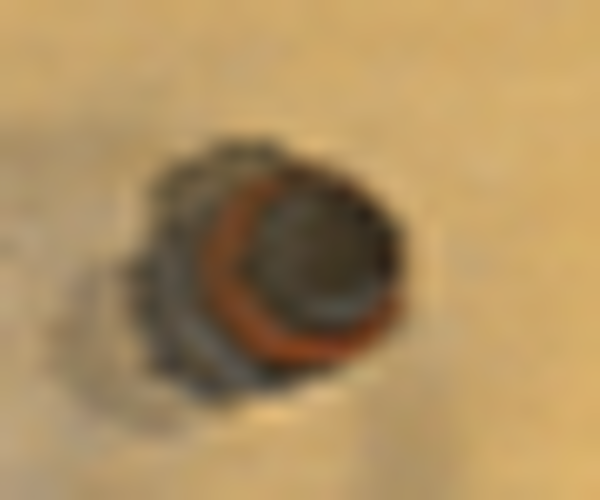

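Emit:
drive_tool:
  steps:
    - [0,0,0,8.5,0.045]
    - [0,0,0,8.5,0.045]
    - [0,0,0,8.5,0.045]
    - [0,0,0,8.5,0.045]
    - [0,0,0,8.5,0.045]
    - [0,0,0,8.5,0.045]
    - [0,0,0,8.5,0.045]
    - [0,0,0,8.5,0.045]
    - [0,0,0,8.5,0.045]
    - [0,0,0,8.5,0.045]
    - [0,0,0,5,0.045]
    - [0.042,0.011,0,0,0.045]
    - [0.042,0.011,0,0,0.045]
    - [0.042,0.011,0,0,0.045]
    - [0.042,0.011,0,0,0.045]
    - [0.042,0.01,0,0,0.045]
    - [0.042,0.01,0,0,0.045]
    - [0.042,0.01,0,0,0.045]
    - [0.042,0.01,0,0,0.045]
    - [0.042,0.01,0,0,0.045]

```text
clock: 12.3
position: [522.7, -300.7, 275.2]
ee_rot: [0.73, -0.684, -0.001, 0.0]
contact_force: [0.1, -0.6, -0.3]
gripper_width: 44.9
```

The side crop shows the middle bottle's bulb at (333,200) and its body at x≈311. The top crop puts the cap at (328,245). Both fit a position of about (526,-304).

```bash
python3 - <<'E'
from h import *
plan([526,-304,115],183.8)
E
```

```text
t 12.3 pos [ 522.7 -300.7  275.2] jaw -176.25 tiltz [-0.002  0.001 -1.   ] w 44.9 F [ 0.1 -0.6 -0.3] q [-0.25  0.32  0.03 -0.   -1.28  0.32]
 turn -0.05 alt 179.9 shift before turn [ 0.0037 -0.0033  0.1602] after [ 0.0037 -0.0033  0.1602]
```

Emit:
drive_tool:
  steps:
    - [0.004,-0.003,0.04,0,0.045]
    - [0,0,0.04,0,0.045]
    - [0,0,0.04,0,0.045]
    - [0,0,0.03,0,0.045]
    - [0,0,0.01,0,0.045]
    - [0,0,0,0,0.045]
    - [0,0,0,0,0.045]

```text
clock: 13.0
position: [528.1, -303.5, 117.6]
ee_rot: [0.73, -0.683, 0.001, -0.0]
contact_force: [-0.2, 0.4, 0.8]
gripper_width: 44.7
```

```bash
python3 - <<'E'
from h import *
plan([526,-304,69],183.8)
s,_=arm.get_image("side");  cv2.imwrite("pics/s7.png",s); t,_=arm.get_image("top");  cv2.imwrite("pics/t7.png",t)
crop(s,(300,190,400,320),6,"pics/s7c.png"); crop(t,(320,140,430,240),7,"pics/t7c.png")
E
```

```text
t 13.0 pos [ 528.1 -303.5  117.6] jaw -176.22 tiltz [ 0.002 -0.001 -1.   ] w 44.7 F [-0.2  0.4  0.8] q [-0.26  0.46 -0.19  0.   -0.93  0.32]
 turn -0.02 alt 180.0 shift before turn [0.0003 0.0022 0.0486] after [0.0003 0.0022 0.0486]
```

View pics/s7c.png

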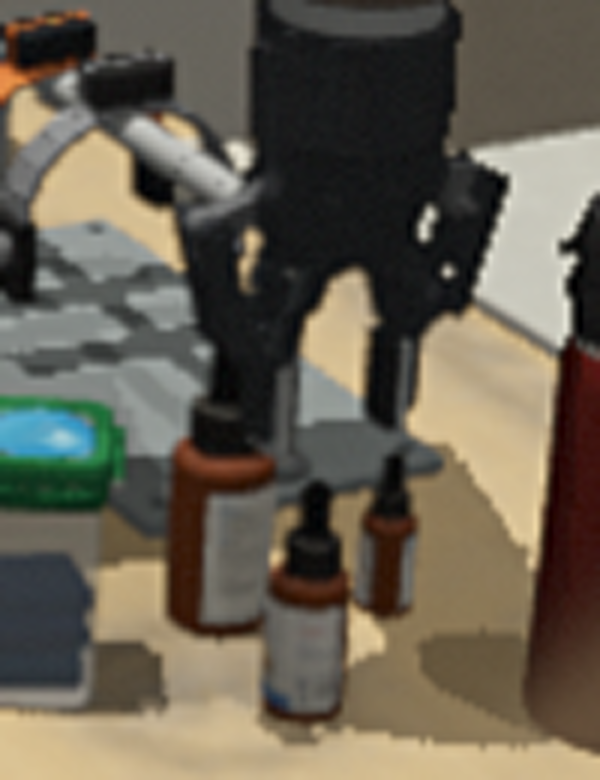

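View pics/t7c.png

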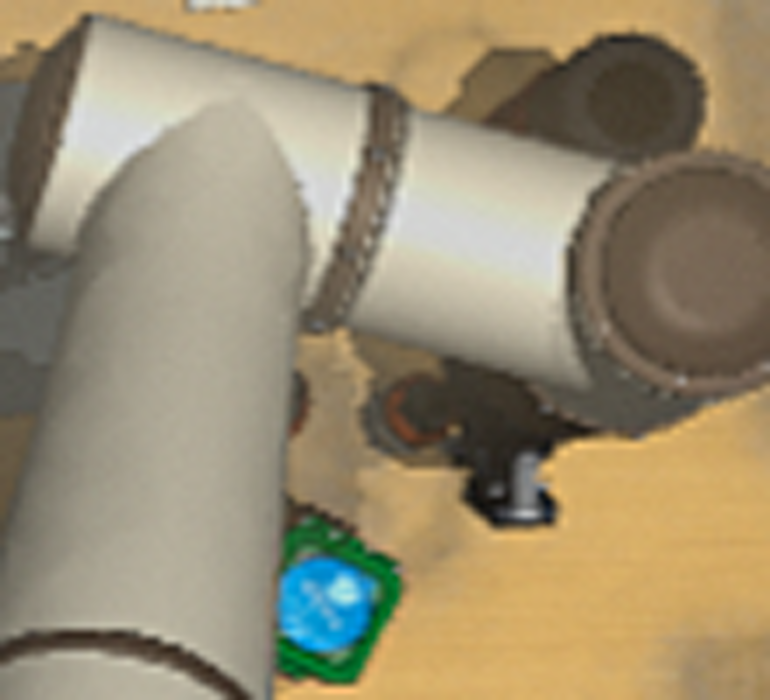

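```bash
python3 - <<'E'
from h import *
p=np.array([528.1,-303.5,117.6]); 
print(rays("side",[[0,0]])[0])
for dx in(-37,-22.5,0,22.5,37):
  for z in (118,124,137): q=np.array([528.1+dx,-303.5,z]); print(dx,z,((proj("side",[q])[0]-[300,190])*6).round(),((proj("top",[q])[0]-[320,140])*7).round())
E
```

```text
[  -15.51677824 -1190.09042446   627.59244926]
-37 118 [237. 454.] [449. 470.]
-37 124 [238. 439.] [452. 469.]
-37 137 [240. 408.] [459. 467.]
-22.5 118 [271. 448.] [449. 438.]
-22.5 124 [272. 433.] [452. 436.]
-22.5 137 [274. 402.] [459. 433.]
0 118 [323. 438.] [449. 387.]
0 124 [324. 424.] [452. 385.]
0 137 [326. 393.] [459. 382.]
22.5 118 [373. 429.] [449. 336.]
22.5 124 [375. 415.] [452. 334.]
22.5 137 [377. 384.] [459. 330.]
37 118 [406. 423.] [449. 303.]
37 124 [407. 409.] [452. 301.]
37 137 [410. 379.] [459. 297.]
```

```bash
python3 - <<'E'
from h import *
t=cv2.imread("pics/t7.png"); crop(t,(220,130,345,240),6,"pics/t7d.png")
a=np.radians(3.8)
for y in (84,):
  c=np.array([591.5,y]); 
  for dx,z in((-20,159),(20,159),(0,159),(-62,80)): print(((proj("top",[[c[0]+dx*np.cos(a),c[1]+dx*np.sin(a),z]])[0]-[220,130])*6).round())
print(((proj("top",[[592.3-50,78,225]])[0]-[180,120])*5).round())
E
```

```text
[231. 281.]
[227. 203.]
[229. 242.]
[241. 383.]
[394. 318.]
```

View pics/t7d.png

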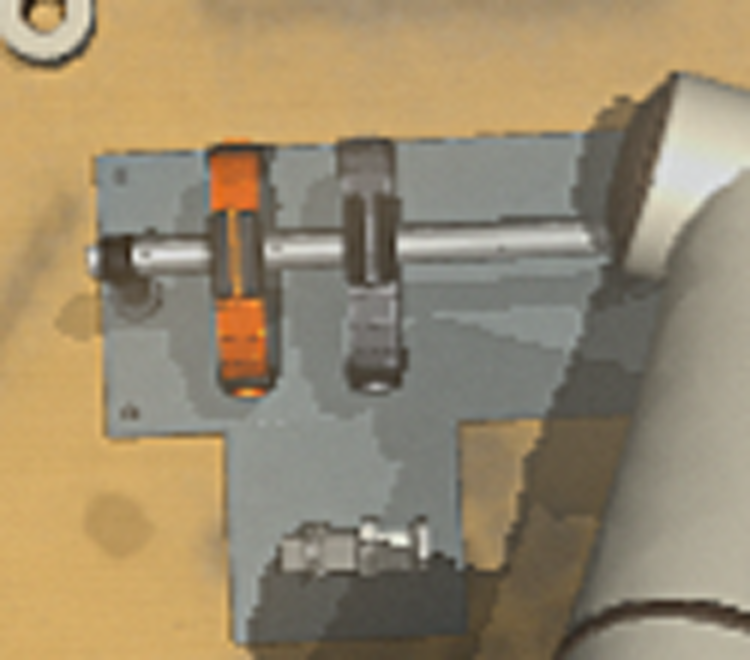

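View pics/t7.png

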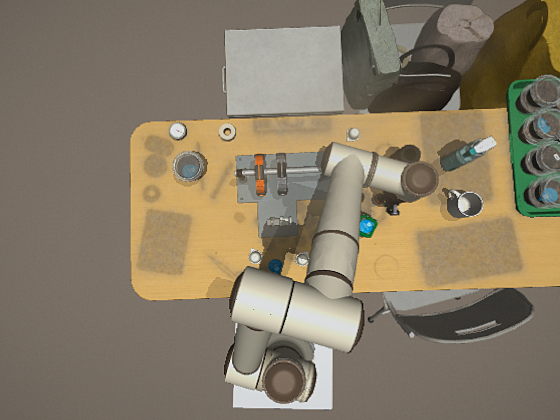

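Emit:
drive_tool:
  steps:
    - [0,0.002,0.02,0,0.045]
    - [0,0,0.018,0,0.045]
    - [0,0,0.01,0,0.045]
    - [0,0,0,0,0.045]
    - [0,0,0,0,0.045]

```text
clock: 13.6
position: [525.9, -303.5, 69.4]
ee_rot: [0.73, -0.683, 0.001, -0.0]
contact_force: [0.8, 0.0, 0.1]
gripper_width: 45.3
```

```bash
python3 - <<'E'
from h import *
plan([526,-304,69],183.8)
s,_=arm.get_image("side");  cv2.imwrite("pics/s8.png",s); 
crop(s,(310,220,390,310),8,"pics/s8c.png")
E
```

```text
t 13.6 pos [ 525.9 -303.5   69.4] jaw -176.23 tiltz [ 0.002 -0.001 -1.   ] w 45.3 F [0.8 0.  0.1] q [-0.26  0.51 -0.24  0.   -0.82  0.32]
 turn -0.03 alt 180.0 shift before turn [ 0.0005 -0.0001  0.0004] after [ 0.0005 -0.0001  0.0004]
```

View pics/s8c.png

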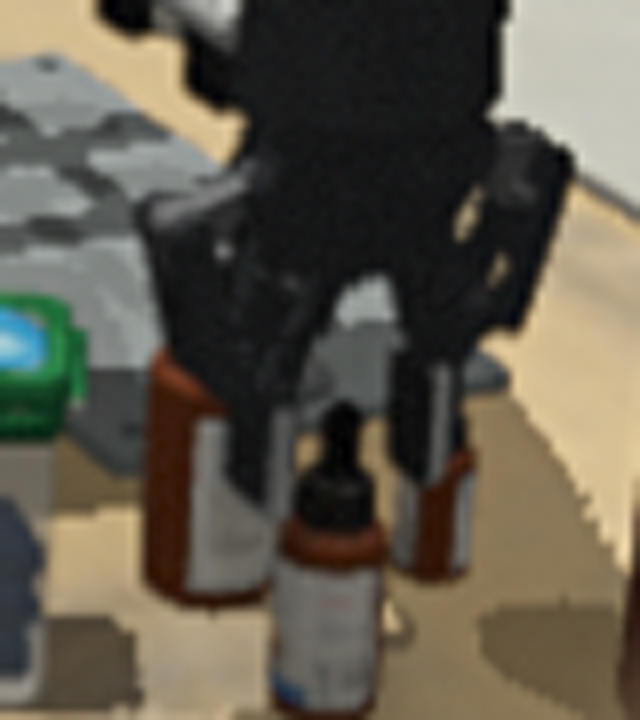

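The fingertips at (262,500) and (415,480) straddle the cap at (337,495). Closing.

Emit:
drive_tool:
  steps:
    - [0,0,0,0,0.035]
    - [0,0,0,0,0.028]
    - [0,0,0,0,0.022]
    - [0,0,0,0,0.018]
    - [0,0,0,0,0.018]
    - [0,0,0,0,0.018]

```text
clock: 14.25
position: [525.8, -303.5, 69.2]
ee_rot: [0.73, -0.683, 0.001, -0.0]
contact_force: [0.4, -0.2, 5.8]
gripper_width: 20.2
```

Emit:
drive_tool:
  steps:
    - [0,0,-0.005,0,0.018]
    - [0,0,-0.01,0,0.018]
    - [0,0,-0.015,0,0.018]
    - [0,0,0,0,0.018]
    - [0,0,0,0,0.018]

```text
clock: 14.75
position: [525.0, -303.1, 98.3]
ee_rot: [0.73, -0.684, -0.0, -0.0]
contact_force: [-0.4, -0.3, -0.9]
gripper_width: 20.6
```

```bash
python3 - <<'E'
from h import *
plan([455,-180,180],183.8)
s,_=arm.get_image("side");  cv2.imwrite("pics/s9.png",s); 
crop(s,(310,210,390,300),8,"pics/s9c.png")
E
```

```text
t 14.75 pos [ 525.  -303.1   98.3] jaw -176.27 tiltz [ 0.  0. -1.] w 20.6 F [-0.4 -0.3 -0.9] q [-0.26  0.47 -0.21 -0.   -0.89  0.32]
 turn -0.07 alt 179.9 shift before turn [-0.1274  0.0618 -0.0816] after [-0.1275  0.0616 -0.0816]
```

View pics/s9c.png

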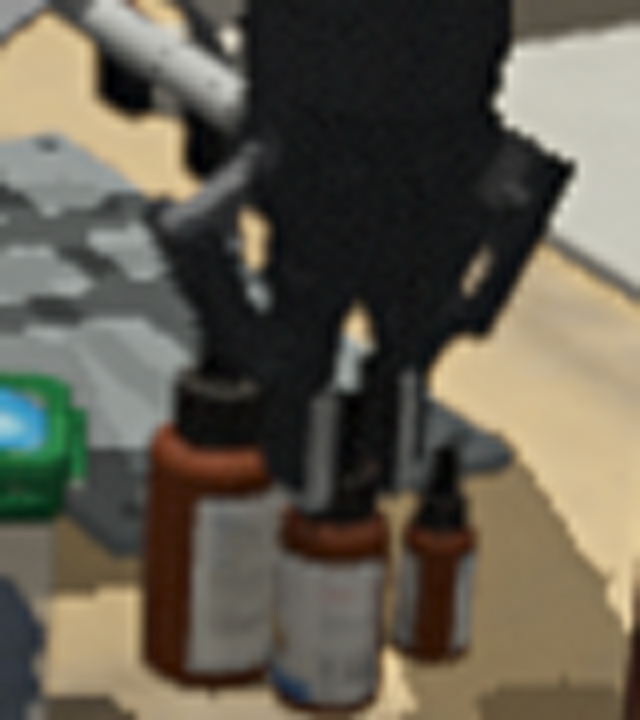

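Emit:
drive_tool:
  steps:
    - [0,0,-0.03,0,0.018]
    - [0,0,-0.04,0,0.018]
    - [0,0,-0.04,0,0.018]
    - [0,0,-0.02,0,0.018]
    - [-0.02,0.01,0,0,0.018]
    - [-0.03,0.015,0,0,0.018]
    - [-0.03,0.015,0,0,0.018]
    - [-0.03,0.015,0,0,0.018]
    - [-0.018,0.007,0,0,0.018]
    - [0,0,0,0,0.018]
    - [0,0,0,0,0.018]

```text
clock: 15.9
position: [454.9, -179.4, 228.0]
ee_rot: [0.73, -0.683, -0.0, 0.0]
contact_force: [0.2, 0.1, -0.4]
gripper_width: 20.1
```

```bash
python3 - <<'E'
from h import *
plan([455,-180,69],183.8)
s,_=arm.get_image("side");  cv2.imwrite("pics/s10.png",s); t,_=arm.get_image("top");  cv2.imwrite("pics/t10.png",t); 
p=arm.read_state()["position"]
for dz in(-70,-12,0,10,30): print(dz,((proj("side",[p+[0,0,dz]])[0]-[250,130])*6).round())
crop(s,(250,130,370,240),6,"pics/s10c.png"); crop(t,(260,150,400,260),5,"pics/t10c.png")
E
```

```text
t 15.9 pos [ 454.9 -179.4  228. ] jaw -176.2 tiltz [-0. -0. -1.] w 20.1 F [ 0.2  0.1 -0.4] q [-0.04  0.15 -0.32  0.   -1.1   0.11]
 turn 0.0 alt -180.0 shift before turn [ 0.0006 -0.0002  0.159 ] after [ 0.0006 -0.0002  0.159 ]
-70 [320. 610.]
-12 [324. 475.]
0 [325. 447.]
10 [326. 423.]
30 [327. 375.]
```

View pics/s10c.png

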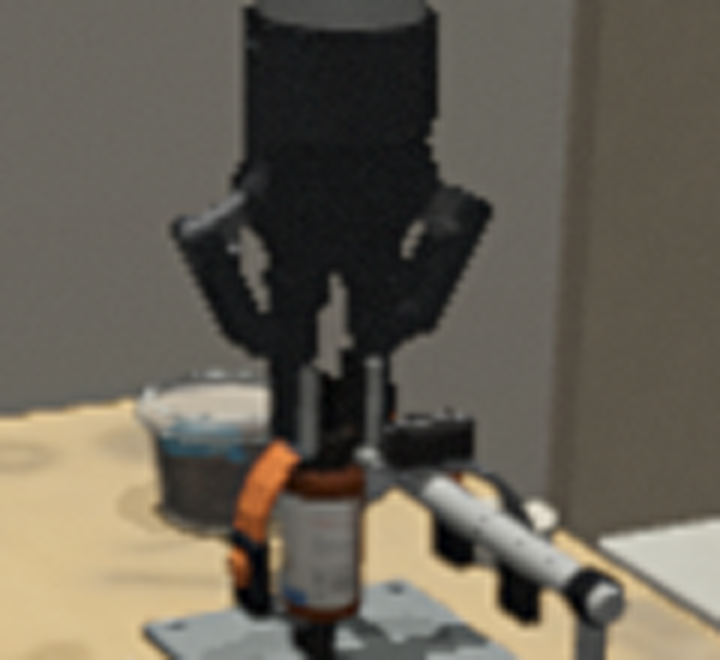

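View pics/t10c.png

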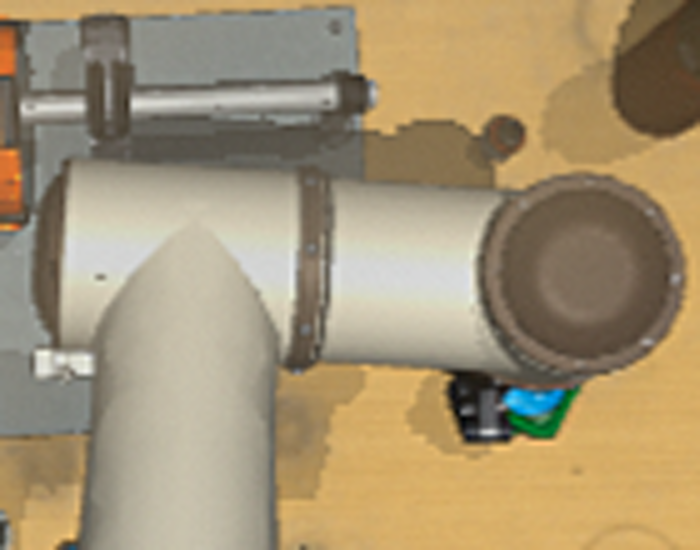

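The bottle hangs upright and centred: the side crop has its base at (325,612), about where I predicted. I'll lower it to the clear table and then tip it about its base edge.

Emit:
drive_tool:
  steps:
    - [0,0,0.04,0,0.018]
    - [0,0,0.04,0,0.018]
    - [0,0,0.04,0,0.018]
    - [0,0,0.025,0,0.018]
    - [0,0,0.008,0,0.018]
    - [0,0,0.003,0,0.018]
    - [0,0,0.002,0,0.018]
    - [0,0,0,0,0.018]
    - [0,0,0,0,0.018]

```text
clock: 16.9
position: [455.8, -179.7, 71.5]
ee_rot: [0.73, -0.684, 0.001, -0.001]
contact_force: [-0.1, -0.5, -1.4]
gripper_width: 20.2
```

Emit:
drive_tool:
  steps:
    - [0,0,0.001,0,0.018]
    - [0,0,0.001,0,0.018]
    - [0,0,0,0,0.018]

```text
clock: 17.2
position: [455.6, -179.7, 69.2]
ee_rot: [0.73, -0.683, 0.001, -0.0]
contact_force: [-1.7, -0.5, 3.6]
gripper_width: 19.9
```

Emit:
drive_tool:
  steps:
    - [0,0,0.001,0,0.018]
    - [-0.003,0,0,0,0.018]
    - [-0.003,0,0,0,0.018]
    - [-0.003,0,0,0,0.018]
    - [0,0,0,0,0.018]

```text
clock: 17.7
position: [455.7, -171.6, 69.8]
ee_rot: [0.731, -0.683, 0.002, -0.0]
contact_force: [-3.0, -3.8, 13.7]
gripper_width: 20.3
```

```bash
cat > look.py <<'E'
from h import *; import sys
plan([455,-180,69],183.8)
n=sys.argv[1]; b=tuple(map(int,sys.argv[2].split(","))); k=int(sys.argv[3])
s,_=arm.get_image("side"); cv2.imwrite(f"pics/{n}.png",s); crop(s,b,k,f"pics/{n}c.png")
p=arm.read_state()["position"]; print(((proj("side",[p+[0,0,6]])[0]-[b[0],b[1]])*k).round())
E
python3 look.py s11 290,190,370,290 7
```

```text
t 17.7 pos [ 455.7 -171.6   69.8] jaw -176.11 tiltz [ 0.003 -0.003 -1.   ] w 20.3 F [-3.  -3.8 13.7] q [-0.02  0.34 -0.54  0.   -0.69  0.09]
 turn 0.09 alt -179.9 shift before turn [0.0083 0.0012 0.0008] after [0.0083 0.0012 0.0008]
[ 77. 495.]
```

View pics/s11c.png

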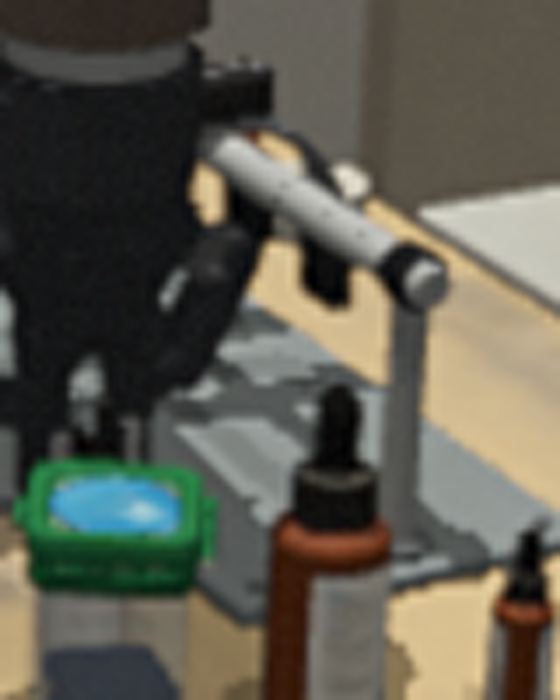

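The canister hides the base in this view. I'll lift the bottle to see whether it pivoted.

Emit:
drive_tool:
  steps:
    - [0,0,-0.02,0,0.018]
    - [0,0,-0.04,0,0.018]
    - [0,0,-0.04,0,0.018]
    - [0,-0.0,-0.02,0,0.018]
    - [0,0,0,0,0.018]
    - [0,0,0,0,0.018]

```text
clock: 18.35
position: [453.7, -170.3, 186.8]
ee_rot: [0.73, -0.684, -0.0, -0.0]
contact_force: [0.2, 0.3, -1.0]
gripper_width: 20.4
```

```bash
python3 look.py s12 250,150,370,260 6
```

```text
t 18.35 pos [ 453.7 -170.3  186.8] jaw -176.28 tiltz [-0.     0.001 -1.   ] w 20.4 F [ 0.2  0.3 -1. ] q [-0.02  0.19 -0.39 -0.   -0.99  0.09]
 turn -0.08 alt 179.9 shift before turn [ 0.0099 -0.0007  0.1178] after [ 0.0099 -0.0007  0.1178]
[308. 403.]
```

View pics/s12c.png

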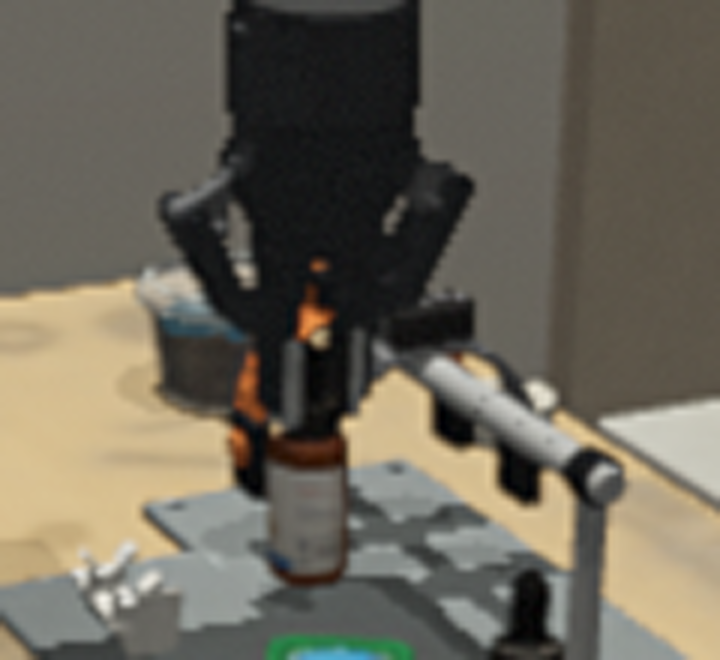

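The bottle didn't pivot; it slid, because table friction is too low. I'll use the rail as a fulcrum instead: rest the side of the bottle low against the bare part of the rail and swing the cap over it. First, turn and move there.

Emit:
drive_tool:
  steps:
    - [0,0,-0.01,8.5,0.018]
    - [0,0,-0.01,8.5,0.018]
    - [0,0,-0.01,8.5,0.018]
    - [0,0,0,8.5,0.018]
    - [0,0,0,8.5,0.018]
    - [0,0,0,8.5,0.018]
    - [0,0,0,8.5,0.018]
    - [0,0,0,8.5,0.018]
    - [0,0,0,8.5,0.018]
    - [0,0,0,8.5,0.018]
    - [0,0,0,5,0.018]
    - [0,0,0,0,0.018]

```text
clock: 19.6
position: [453.4, -170.4, 215.3]
ee_rot: [-0.033, 0.999, 0.0, -0.002]
contact_force: [0.3, -0.4, -0.1]
gripper_width: 19.9
```

```bash
python3 - <<'E'
from h import *
plan([559,-69,200],93.8)
l=62;pr=None
for th in range(0,89,8):
    t=np.radians(th);P=np.array([0,125])-25*np.array([np.cos(t),-np.sin(t)])+l*np.array([np.sin(t),np.cos(t)])
    if pr is not None: print(th,P.round(1),"row",(-(P-pr)/1000).round(4))
    pr=P
E
```

```text
t 19.6 pos [ 453.4 -170.4  215.3] jaw 93.75 tiltz [-0.004  0.001 -1.   ] w 19.9 F [ 0.3 -0.4 -0.1] q [-0.02  0.16 -0.35 -0.   -1.07 -1.48]
 turn -0.05 alt 179.9 shift before turn [-0.1121  0.0943  0.015 ] after [-0.1122  0.0942  0.015 ]
8 [-16.1 189.9] row [-0.0089 -0.0029]
16 [ -6.9 191.5] row [-0.0092 -0.0016]
24 [  2.4 191.8] row [-0.0093 -0.0003]
32 [ 11.7 190.8] row [-0.0093  0.001 ]
40 [ 20.7 188.6] row [-0.009   0.0023]
48 [ 29.3 185.1] row [-0.0086  0.0035]
56 [ 37.4 180.4] row [-0.0081  0.0047]
64 [ 44.8 174.6] row [-0.0073  0.0057]
72 [ 51.2 167.9] row [-0.0065  0.0067]
80 [ 56.7 160.4] row [-0.0055  0.0075]
88 [ 61.1 152.1] row [-0.0044  0.0082]
```

Emit:
drive_tool:
  steps:
    - [-0.022,0.019,0,0,0.018]
    - [-0.03,0.025,0,0,0.018]
    - [-0.03,0.025,0,0,0.018]
    - [-0.02,0.017,0,0,0.018]
    - [-0.01,0.008,0,0,0.018]
    - [0,0,0.015,0,0.018]
    - [0,0,0.015,0,0.018]
    - [0,0,0,0,0.018]
    - [0,0,0,0,0.018]

```text
clock: 20.5
position: [559.5, -69.9, 186.9]
ee_rot: [-0.033, 0.999, -0.0, -0.001]
contact_force: [0.4, 0.7, 0.1]
gripper_width: 20.2
```

```bash
python3 look.py s13 260,130,380,240 6; python3 -c "
from h import *
plan([564,-69,182],93.8)"
```

```text
t 20.5 pos [559.5 -69.9 186.9] jaw 93.78 tiltz [-0.002 -0.001 -1.   ] w 20.2 F [0.4 0.7 0.1] q [ 0.16  0.32 -0.21  0.   -1.04 -1.67]
 turn 89.98 alt -90.0 shift before turn [ 0.1113 -0.1029  0.1181] after [-0.1029 -0.1114  0.1181]
[375. 413.]
t 20.55 pos [560.  -69.9 187.6] jaw 93.77 tiltz [ 0. -0. -1.] w 20.8 F [ 1.  -1.1  0.4] q [ 0.16  0.32 -0.21  0.   -1.04 -1.67]
 turn -0.03 alt 180.0 shift before turn [-0.0041  0.0006  0.0056] after [-0.0041  0.0006  0.0056]
```

View pics/s13c.png

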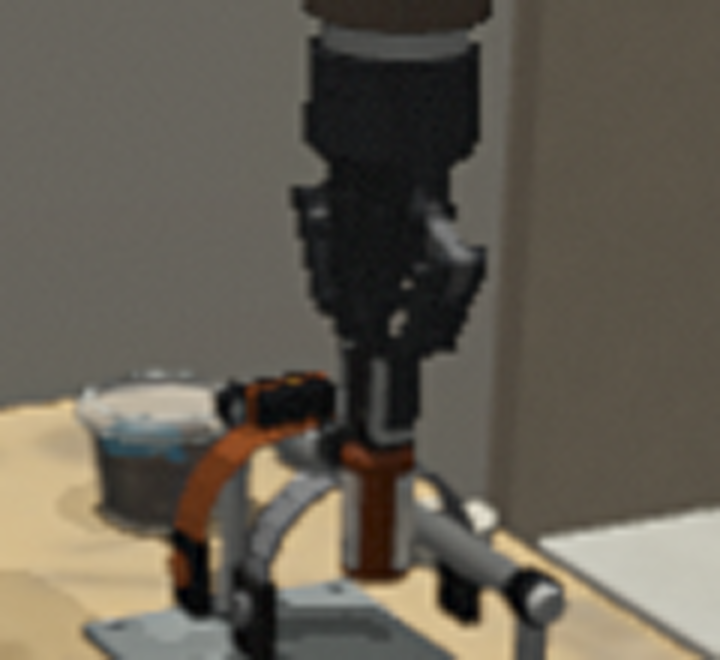

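The bottle's lower body stands in front of the rail at about (378,540), with the tip plane well in view. I'll lower it a little and approach the rail.

Emit:
drive_tool:
  steps:
    - [0,0,0.005,0,0.018]
    - [-0.005,0,0,0,0.018]
    - [-0.005,0,0,0,0.018]
    - [-0.004,0,0,0,0.018]
    - [-0.002,0,0,0,0.018]
    - [0,0,0,0,0.018]

```text
clock: 21.15
position: [576.3, -68.4, 182.2]
ee_rot: [-0.033, 0.999, 0.0, 0.0]
contact_force: [-0.1, -0.1, -0.9]
gripper_width: 20.0
```

Emit:
drive_tool:
  steps:
    - [-0.003,0,0,0,0.018]
    - [-0.003,0,-0.001,0,0.018]
    - [-0.003,0,-0.001,0,0.018]
    - [0,0,0,0,0.018]

```text
clock: 21.55
position: [583.9, -67.9, 183.7]
ee_rot: [-0.033, 0.999, -0.0, -0.002]
contact_force: [-2.7, -0.1, -1.3]
gripper_width: 19.9
```

Emit:
drive_tool:
  steps:
    - [-0.0045,0,-0.001,0,0.018]
    - [-0.0045,0,-0.001,0,0.018]
    - [-0.0045,0,0,0,0.018]
    - [-0.0045,0,0,0,0.018]
    - [0,0,0,0,0.018]

```text
clock: 22.05
position: [603.6, -66.6, 186.3]
ee_rot: [-0.033, 0.999, -0.0, 0.0]
contact_force: [-3.3, 0.1, -0.5]
gripper_width: 20.3
```

```bash
python3 look.py s14 260,130,380,240 6
```

```text
t 22.05 pos [603.6 -66.6 186.3] jaw 93.75 tiltz [ 0. -0. -1.] w 20.3 F [-3.3  0.1 -0.5] q [ 0.16  0.39 -0.1   0.   -1.08 -1.66]
 turn 89.95 alt -90.0 shift before turn [ 0.1557 -0.1034  0.1172] after [-0.1033 -0.1558  0.1172]
[458. 403.]
```

View pics/s14c.png

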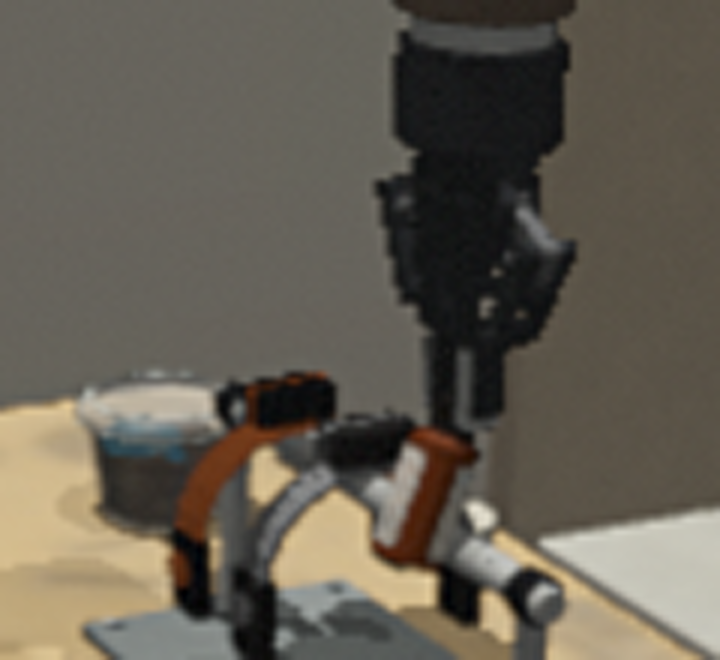

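It's pivoting cleanly over the rail with only 3 N, and the tilt is about 25° as planned. Continuing along the arc.

Emit:
drive_tool:
  steps:
    - [-0.0093,0,0.001,0,0.018]
    - [-0.009,0,0.0023,0,0.018]
    - [-0.0086,0,0.0035,0,0.018]
    - [-0.0081,0,0.0047,0,0.018]
    - [0,0,0,0,0.018]

```text
clock: 22.6
position: [640.0, -64.1, 174.8]
ee_rot: [-0.033, 0.999, -0.0, 0.002]
contact_force: [-1.8, 0.2, 2.5]
gripper_width: 19.6
```

Emit:
drive_tool:
  steps:
    - [-0.0073,0,0.0057,0,0.018]
    - [-0.0065,0,0.0067,0,0.018]
    - [0,0,0,0,0.018]

```text
clock: 22.9
position: [653.6, -63.4, 162.1]
ee_rot: [-0.033, 0.999, -0.0, 0.002]
contact_force: [0.0, -0.7, 2.5]
gripper_width: 19.0
```

```bash
python3 look.py s15 280,130,400,240 6
```

```text
t 22.9 pos [653.6 -63.4 162.1] jaw 93.78 tiltz [ 0.003 -0.    -1.   ] w 19.0 F [ 0.  -0.7  2.5] q [ 0.15  0.49 -0.01  0.   -1.07 -1.65]
 turn 89.98 alt -90.0 shift before turn [ 0.2062 -0.1032  0.0925] after [-0.1032 -0.2062  0.0925]
[428. 438.]
```

View pics/s15c.png

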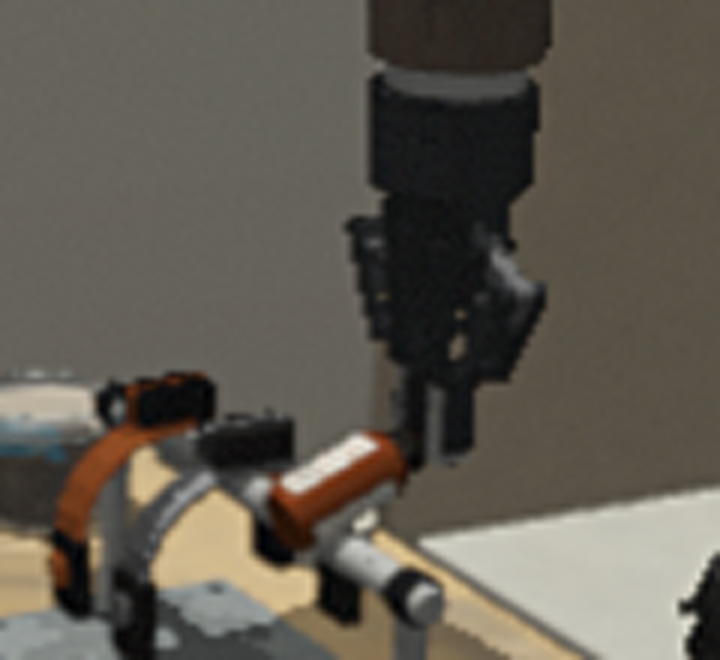

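```bash
cat > el.py <<'E'
from h import *
def imgang(p,yaw,e):
    y=np.radians(yaw);e=np.radians(e);d=np.array([np.cos(y)*np.cos(e),np.sin(y)*np.cos(e),np.sin(e)])
    a,b=proj("side",[p,p-60*d]); v=a-b; return np.degrees(np.arctan2(-v[1],v[0]))
if __name__=="__main__":
    p=arm.read_state()["position"]+[0,0,5.5]
    for e in (0,10,15,20,25,30): print(e,imgang(p,3.8,e).round(1))
E
python3 el.py
```

```text
0 9.0
10 19.4
15 24.2
20 28.9
25 33.4
30 37.7
```

Emit:
drive_tool:
  steps:
    - [-0.0055,0,0.0075,0,0.018]
    - [-0.0044,0,0.005,0,0.018]
    - [0,0,0,0,0.018]

```text
clock: 23.25
position: [661.6, -62.7, 148.4]
ee_rot: [-0.033, 0.999, 0.0, -0.0]
contact_force: [-0.0, 0.2, -0.7]
gripper_width: 17.9
```

```bash
python3 look.py s16 310,170,390,240 9; python3 el.py
```

```text
t 23.25 pos [661.6 -62.7 148.4] jaw 93.73 tiltz [-0.001  0.    -1.   ] w 17.9 F [-0.   0.2 -0.7] q [ 0.15  0.51  0.   -0.   -1.06 -1.65]
 turn 89.93 alt -90.1 shift before turn [ 0.2137 -0.1037  0.0796] after [-0.1034 -0.2138  0.0796]
[390. 336.]
0 9.3
10 19.6
15 24.4
20 29.1
25 33.5
30 37.8
```

View pics/s16c.png

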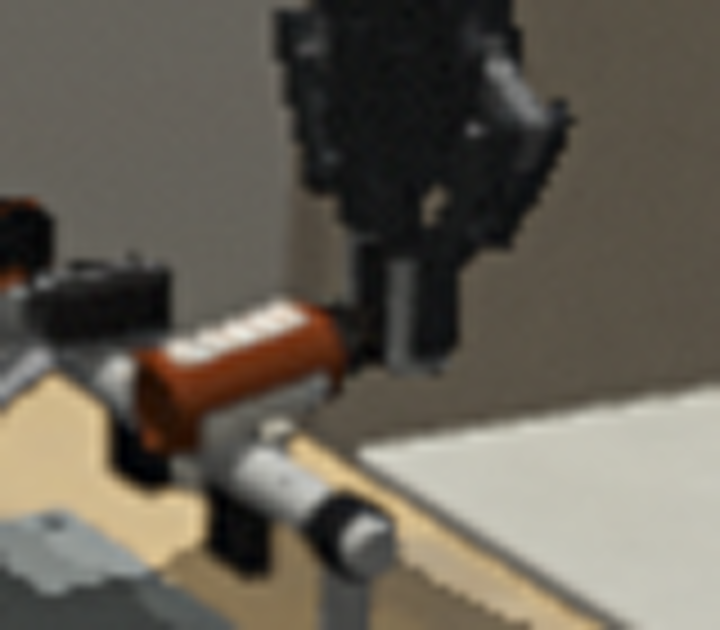

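Elevation is now about 10°: in the crop the axis runs from (165,405) to (360,335), about 20° in the image. The finger opening has dropped from 20.3 to 17.9 mm, so I'll lift slightly and check that the grip holds.

Emit:
drive_tool:
  steps:
    - [0,0,-0.002,0,0.015]
    - [0,0,-0.004,0,0.015]
    - [0,0,-0.004,0,0.015]
    - [0,0,0,0,0.015]

```text
clock: 23.7
position: [661.8, -62.8, 161.1]
ee_rot: [-0.033, 0.999, 0.0, 0.001]
contact_force: [0.6, 0.5, 0.4]
gripper_width: 15.2
```

```bash
python3 look.py s17 310,160,390,230 9; python3 el.py|head -3
```

```text
t 23.7 pos [661.8 -62.8 161.1] jaw 93.76 tiltz [ 0.002  0.    -1.   ] w 15.2 F [0.6 0.5 0.4] q [ 0.15  0.5   0.02  0.   -1.08 -1.65]
 turn 89.96 alt -90.0 shift before turn [ 0.2142 -0.1034  0.0917] after [-0.1033 -0.2143  0.0917]
[394. 389.]
0 9.1
10 19.4
15 24.3
```

View pics/s17c.png

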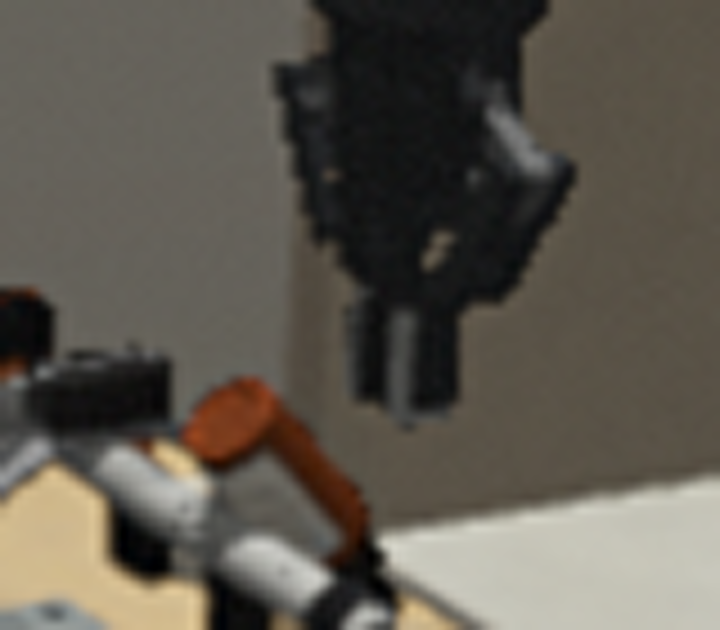

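The bottle has slipped out and is toppling over the rail. I'll let it settle and then see where it lies.

Emit:
drive_tool:
  steps:
    - [0,0,-0.02,0,0.03]
    - [0,0,-0.03,0,0.045]
    - [0,0,-0.03,0,0.045]
    - [0,0,-0.02,0,0.045]
    - [0,0,0,0,0.045]
    - [0,0,0,0,0.045]
    - [0,0,0,0,0.045]
    - [0,0,0,0,0.045]
    - [0,0,0,0,0.045]
    - [0,0,0,0,0.045]

```text
clock: 24.75
position: [661.3, -62.8, 259.2]
ee_rot: [-0.033, 0.999, -0.0, -0.001]
contact_force: [0.9, 1.0, 0.2]
gripper_width: 44.7
```

```bash
python3 look.py s18 260,130,400,250 5; python3 - <<'E'
from h import *
t,d=arm.get_image("top"); cv2.imwrite("pics/t18.png",t); np.save("pics/t18d.npy",d); crop(t,(220,100,380,220),5,"pics/t18c.png")
E
```

```text
t 24.75 pos [661.3 -62.8 259.2] jaw 93.75 tiltz [-0.001 -0.    -1.   ] w 44.7 F [0.9 1.  0.2] q [ 0.15  0.44  0.16 -0.   -1.29 -1.65]
 turn 89.95 alt -90.1 shift before turn [ 0.2133 -0.1034  0.1905] after [-0.1032 -0.2133  0.1905]
[480. 194.]
```

View pics/s18c.png

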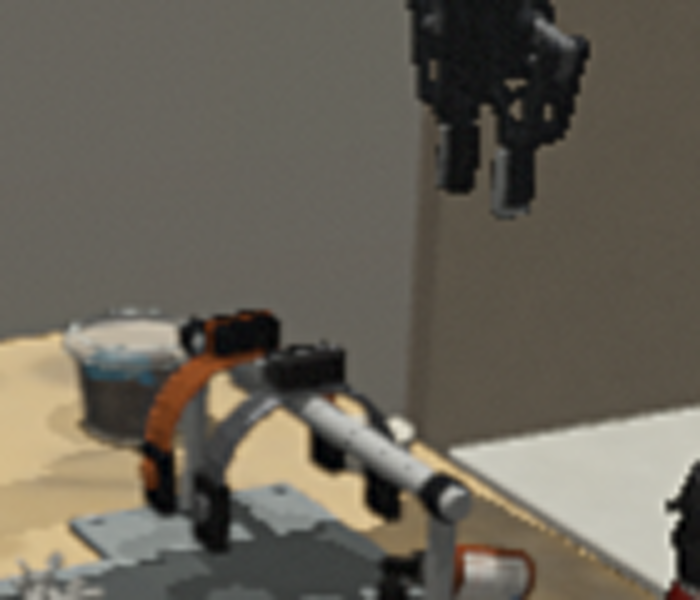

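View pics/t18c.png

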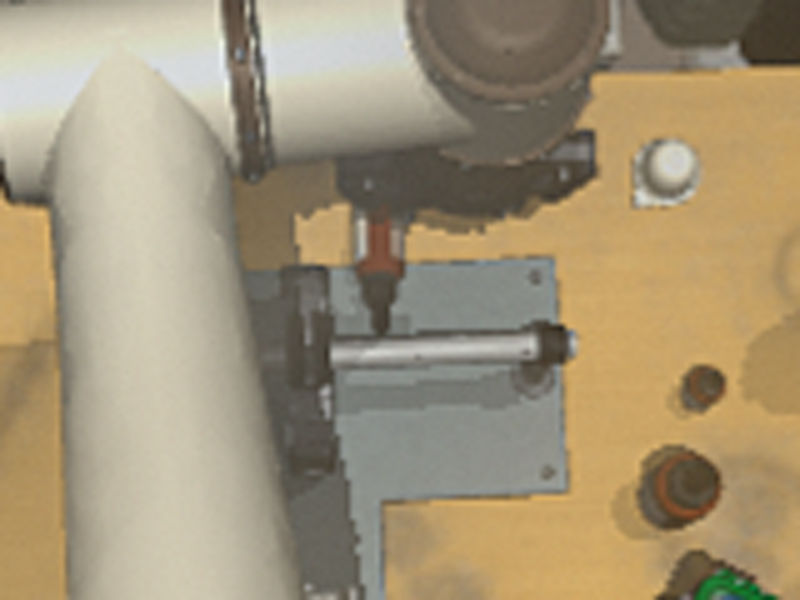

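The bottle came to rest lying behind the rail: in the top crop its bulb is at (380,320) and its base is towards (380,210), still on the work surface. A horizontal body grasp now works. I'll move the hand aside to measure it.

Emit:
drive_tool:
  steps:
    - [0,-0.03,0,0,0.045]
    - [0,-0.03,0,0,0.045]
    - [0,0,0,0,0.045]
    - [0,0,0,0,0.045]

```text
clock: 25.25
position: [665.2, -123.2, 259.6]
ee_rot: [-0.032, 0.999, 0.0, -0.0]
contact_force: [0.0, 0.1, -0.3]
gripper_width: 45.0
```

```bash
python3 look.py s19 310,200,400,270 8; python3 - <<'E'
from h import *
t,d=arm.get_image("top"); cv2.imwrite("pics/t19.png",t); np.save("pics/t19d.npy",d); crop(t,(270,110,340,180),9,"pics/t19c.png")
uv,P=cloud("top",d,(285,125,310,170))
hs=cv2.cvtColor(t,cv2.COLOR_BGR2HSV)[uv[:,1],uv[:,0]]
for v in range(134,170,3): 
    r=uv[:,1]==v; m=r&(uv[:,0]>=291)&(uv[:,0]<=303); print(v,[f"{q[0]:.0f},{q[1]:.0f},{q[2]:.0f}" for q in P[m]][::2])
E
```

```text
t 25.25 pos [ 665.2 -123.2  259.6] jaw 93.67 tiltz [-0.  0. -1.] w 45.0 F [ 0.   0.1 -0.3] q [ 0.06  0.46  0.2  -0.   -1.31 -1.56]
 turn 89.87 alt -90.1 shift before turn [ 0.2133 -0.0432  0.1907] after [-0.0427 -0.2134  0.1907]
[ 471. -204.]
134 ['596,-4,588', '744,-23,3', '745,-30,1', '744,-36,5', '744,-43,4', '746,-50,-1', '745,-57,3']
137 ['589,-4,590', '735,-23,-3', '726,-29,37', '734,-37,5', '736,-44,-3', '736,-50,-3', '735,-57,1']
140 ['582,-4,593', '716,-23,34', '716,-29,37', '716,-36,35', '717,-42,31', '725,-50,1', '724,-57,3']
143 ['575,-4,596', '705,-23,38', '705,-29,38', '707,-36,33', '706,-42,34', '715,-54,-1']
146 ['567,-4,602', '694,-23,44', '695,-29,40', '695,-36,40', '697,-43,33', '705,-51,-3', '706,-58,-5']
149 ['560,-4,607', '684,-23,41', '684,-29,45', '684,-36,46', '686,-43,37', '693,-51,6']
152 ['554,-4,606', '558,-8,586', '673,-29,48', '674,-36,47', '675,-43,43', '684,-51,-1', '683,-58,3']
155 ['547,-4,611', '550,-8,596', '664,-30,42', '665,-36,42', '667,-43,29', '671,-51,13', '672,-58,8']
158 ['541,-4,611', '543,-8,601', '654,-30,43', '655,-40,38', '660,-47,16', '661,-54,11']
161 ['534,-4,616', '536,-8,605', '644,-30,44', '645,-37,43', '649,-44,18', '651,-51,12', '651,-58,13']
164 ['528,-4,616', '529,-8,610', '635,-30,42', '635,-37,38', '642,-45,5', '641,-51,12', '641,-58,10']
167 ['521,-4,620', '522,-8,614', '631,-31,9', '630,-38,14', '631,-45,10', '630,-51,12', '610,-52,127']
```

View pics/s19c.png

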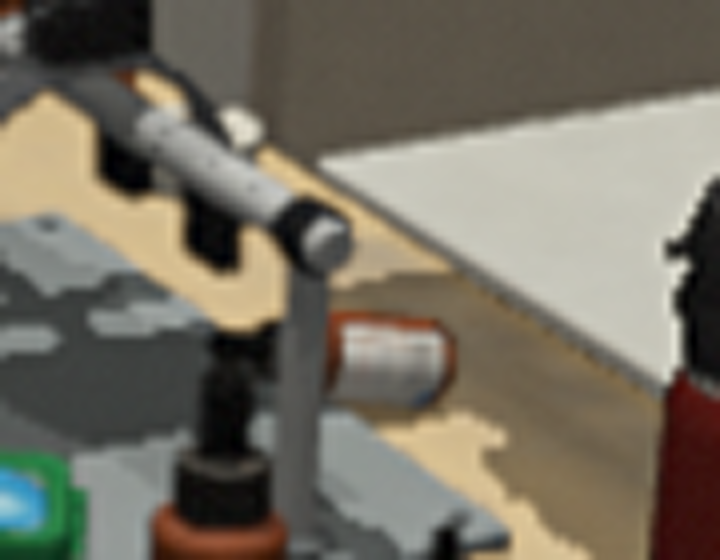

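View pics/t19c.png

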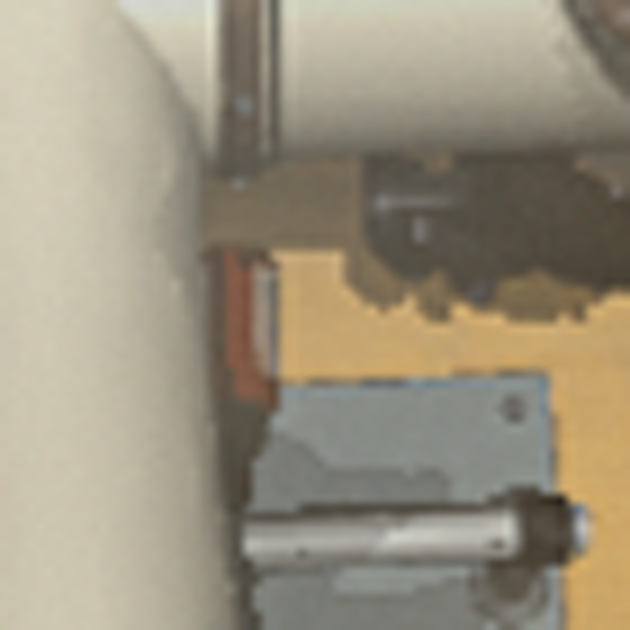

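```bash
python3 - <<'E'
from h import *
t=cv2.imread("pics/t18.png"); d=np.load("pics/t18d.npy"); crop(t,(275,130,325,175),14,"pics/t18e.png")
# grey headband rear end: t7d crop rear pad top at (367,150)/6
for uv,z in(((282.5,193.3),85),((281.2,154.5),85),((281.7,169.5),159)): print("grey",onplane("top",[uv],z).round(1))
uv,P=cloud("top",d,(288,138,306,170)); 
for lo,hi in((685,720),(668,682),(640,655),(625,638)):
    Q=P[(P[:,0]>lo)&(P[:,0]<hi)&(P[:,2]>24)&(P[:,2]<60)]; print(lo,len(Q),Q.mean(0).round(1),Q[:,1].min().round(1),Q[:,1].max().round(1))
E
```

```text
grey [[532.2   9.2  85. ]]
grey [[656.3  15.6  85. ]]
grey [[595.4  13.2 159. ]]
685 64 [697.9 -29.2  36.7] -46.2 -12.9
668 42 [674.5 -31.7  41.5] -46.4 -16.4
640 25 [648.9 -30.9  41.1] -40.3 -20.3
625 14 [633.3 -31.8  44. ] -36.8 -26.7
```

View pics/t18e.png

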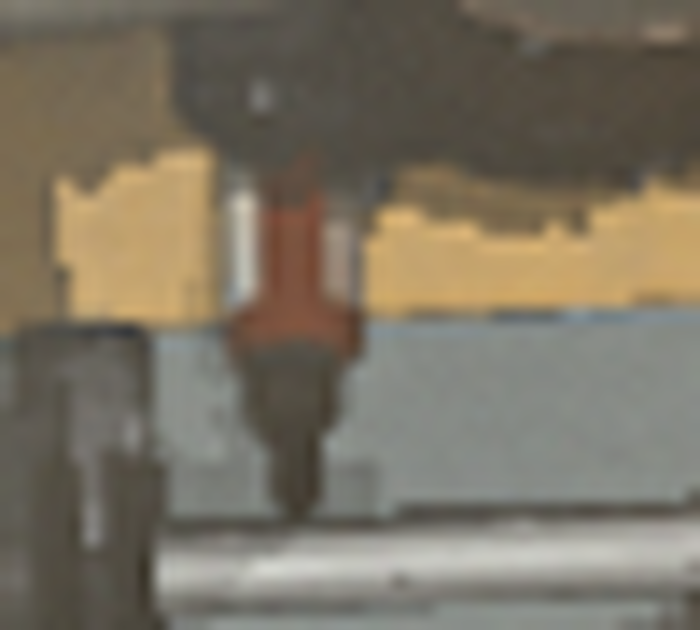

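The bottle lies along world x: base at about (729,-29), bulb at (629,-32), raised about 11° at the bulb end by the plate edge. I'll grasp the body near its base, clear of the grey headband.

```bash
python3 -c "
from h import *
plan([710,-29.5,130],92.2)"
```

```text
t 25.35 pos [ 665.3 -122.2  259.9] jaw 93.77 tiltz [-0.  0. -1.] w 45.2 F [-0.1 -0.6  0.4] q [ 0.06  0.46  0.2  -0.   -1.31 -1.56]
 turn 1.57 alt -178.4 shift before turn [-0.0507  0.0895  0.1299] after [-0.0482  0.0909  0.1299]
```

Emit:
drive_tool:
  steps:
    - [0,0,0,1.6,0.052]
    - [-0.02,0.035,0,0,0.052]
    - [-0.02,0.04,0,0,0.052]
    - [-0.008,0.016,0,0,0.052]
    - [0,0,0.04,0,0.052]
    - [0,0,0.04,0,0.052]
    - [0,0,0.04,0,0.052]
    - [0,0,0.01,0,0.052]
    - [0,0,0,0,0.052]
    - [0,0,0,0,0.052]

```text
clock: 26.35
position: [711.4, -29.9, 132.4]
ee_rot: [-0.019, 1.0, -0.0, 0.002]
contact_force: [0.5, -0.2, 0.8]
gripper_width: 52.4
```

```bash
python3 look.py s20 310,160,400,260 7;python3 -c "
from h import *
plan([710,-29.5,9],92.2)
p=arm.read_state()['position']
for dy in(-40,-26,26,40): print(((proj('side',[p+[0,dy,3]])[0]-[310,160])*7).round())
for q in ([729,-29,16],[671,-31,27]): print(((proj('side',[q])[0]-[310,160])*7).round())
t,d=arm.get_image('top');cv2.imwrite('pics/t20.png',t)"
```

```text
t 26.35 pos [711.4 -29.9 132.4] jaw 92.18 tiltz [ 0.004 -0.    -1.   ] w 52.4 F [ 0.5 -0.2  0.8] q [ 0.18  0.6   0.12  0.   -1.08 -1.72]
 turn 88.38 alt -91.6 shift before turn [ 0.2622 -0.1402  0.0625] after [-0.1328 -0.266   0.0625]
[368. 327.]
t 26.4 pos [711.6 -29.8 133.1] jaw 92.17 tiltz [ 0.005 -0.    -1.   ] w 51.7 F [0.3 0.7 0.5] q [ 0.18  0.6   0.12  0.   -1.08 -1.72]
 turn -0.03 alt 180.0 shift before turn [0.0023 0.0004 0.1241] after [0.0023 0.0004 0.1241]
[419. 366.]
[400. 354.]
[336. 313.]
[319. 303.]
[382. 592.]
[266. 590.]
```

View pics/s20c.png

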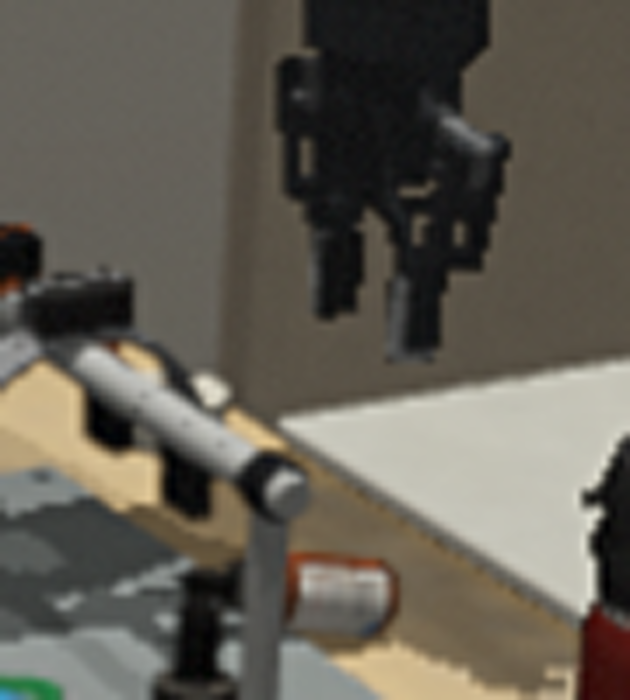

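The base is at (388,597), within 1 px of my prediction. Descending.

Emit:
drive_tool:
  steps:
    - [0.002,0,0.03,0,0.052]
    - [0,0,0.04,0,0.052]
    - [0,0,0.03,0,0.052]
    - [0,0,0.012,0,0.052]
    - [0,0,0.006,0,0.052]
    - [0,0,0,0,0.052]
    - [0,0,0,0,0.052]

```text
clock: 27.15
position: [709.5, -29.9, 14.2]
ee_rot: [-0.019, 1.0, 0.0, 0.002]
contact_force: [-0.0, -0.2, -0.0]
gripper_width: 51.8
```

```bash
python3 look.py s21 310,160,400,260 7
```

```text
t 27.15 pos [709.5 -29.9  14.2] jaw 92.17 tiltz [ 0.004  0.    -1.   ] w 51.8 F [-0.  -0.2 -0. ] q [ 0.19  0.72  0.01  0.   -0.86 -1.72]
 turn 88.37 alt -91.6 shift before turn [ 0.2597 -0.1403 -0.0558] after [-0.1329 -0.2636 -0.0558]
[343. 590.]
```

View pics/s21c.png

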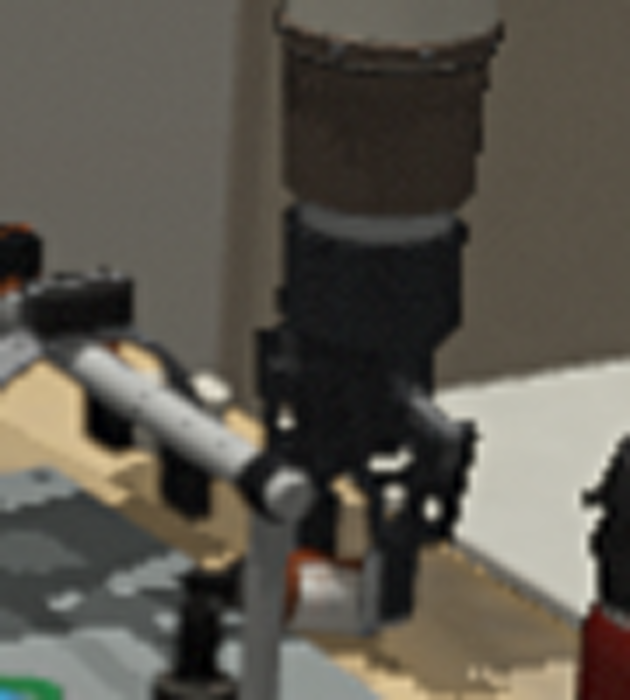

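Emit:
drive_tool:
  steps:
    - [0,0,0.004,0,0.052]
    - [0,0,0,0,0.042]
    - [0,0,0,0,0.036]
    - [0,0,0,0,0.03]
    - [0,0,0,0,0.026]
    - [0,0,0,0,0.026]
    - [0,0,0,0,0.026]

```text
clock: 27.9
position: [708.1, -30.1, 8.4]
ee_rot: [-0.019, 1.0, -0.0, 0.0]
contact_force: [-1.3, -0.3, 2.8]
gripper_width: 30.5
```

Emit:
drive_tool:
  steps:
    - [0,0,-0.005,0,0.026]
    - [0,0,-0.01,0,0.026]
    - [0,0,-0.015,0,0.026]
    - [0,0,-0.03,0,0.026]
    - [0,0,0,0,0.026]
    - [0,0,0,0,0.026]

```text
clock: 28.5
position: [708.6, -29.8, 70.0]
ee_rot: [-0.019, 1.0, 0.0, 0.002]
contact_force: [-0.9, -1.0, -1.1]
gripper_width: 30.0
```

```bash
python3 look.py s22 310,160,400,260 7; python3 - <<'E'
from el import *
p=arm.read_state()["position"]+[0,0,9]
for e in (0,5,10,15,20): print(e,imgang(p,182.2,e).round(1))
E
```

```text
t 28.5 pos [708.6 -29.8  70. ] jaw 92.14 tiltz [ 0.003  0.001 -1.   ] w 30.0 F [-0.9 -1.  -1.1] q [ 0.19  0.65  0.05 -0.   -0.96 -1.72]
 turn 88.34 alt -91.7 shift before turn [ 0.2591 -0.1406  0.    ] after [-0.1331 -0.263   0.    ]
[349. 473.]
0 -170.3
5 -175.7
10 178.7
15 172.9
20 166.8
```

View pics/s22c.png

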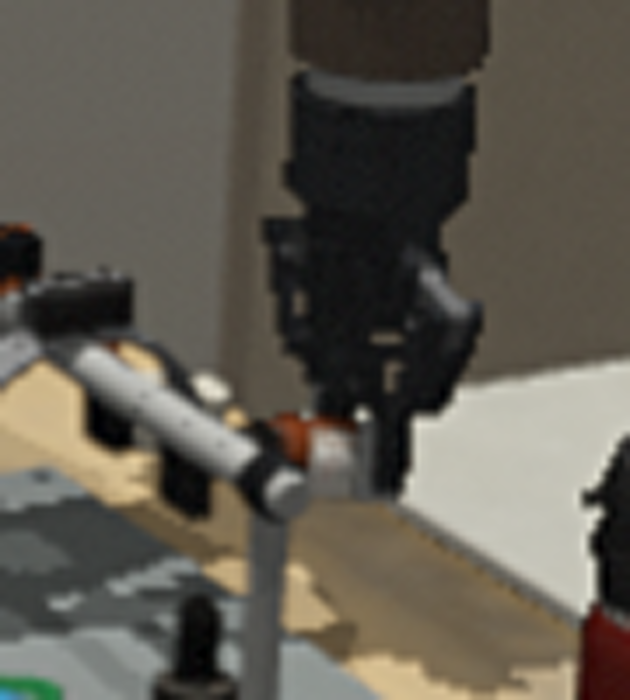

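The bottle is held firmly on its body (30 mm opening), its axis nearly level in the image, which means about 10° elevation. I'll lift well clear and carry it forward. For the turn I'll go the long way round (−272°) to keep joint 6 in range.

Emit:
drive_tool:
  steps:
    - [0,0,-0.03,0,0.026]
    - [0,0,-0.04,0,0.026]
    - [0,0,-0.04,0,0.026]
    - [0,0,-0.04,0,0.026]
    - [0,0,-0.02,0,0.026]
    - [0.02,0,0,0,0.026]
    - [0.035,0,0,0,0.026]
    - [0.04,0,0,0,0.026]
    - [0.04,0,0,0,0.026]
    - [0.025,0,0,0,0.026]
    - [0.01,0,0,0,0.026]
    - [0,0,0,0,0.026]

```text
clock: 29.75
position: [537.1, -36.5, 238.0]
ee_rot: [-0.019, 1.0, 0.0, -0.0]
contact_force: [1.0, -0.0, -0.6]
gripper_width: 30.1
```

```bash
python3 look.py s23 230,60,400,200 4
```

```text
t 29.75 pos [537.1 -36.5 238. ] jaw 92.16 tiltz [-0.  0. -1.] w 30.1 F [ 1.  -0.  -0.6] q [ 0.23  0.23 -0.19 -0.   -1.14 -1.77]
 turn 88.36 alt -91.6 shift before turn [ 0.0874 -0.1404  0.169 ] after [-0.1378 -0.0914  0.169 ]
[322. 472.]
```

View pics/s23c.png

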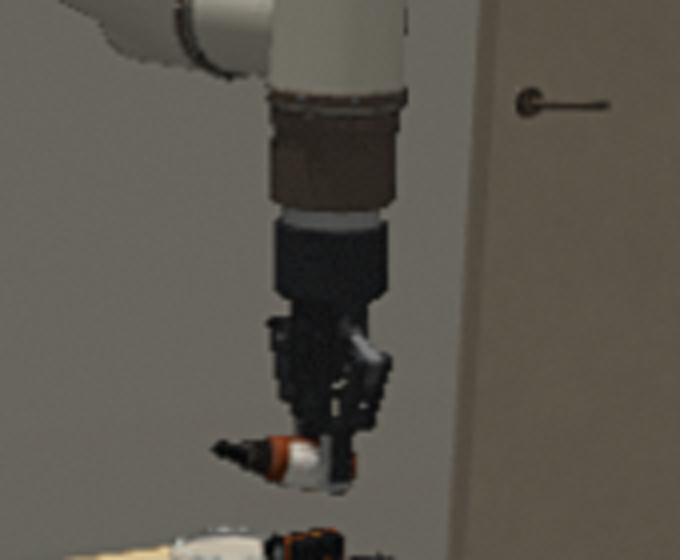

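```bash
python3 - <<'E'
from h import *
s=cv2.imread("pics/s23.png"); crop(s,(275,160,330,195),14,"pics/s23d.png")
p=np.array([537.1,-36.5,238.0]); y=np.radians(182.2)
def pts(s0,h,e):
    e=np.radians(e); d=np.array([np.cos(y)*np.cos(e),np.sin(y)*np.cos(e),np.sin(e)]); n=np.array([-np.cos(y)*np.sin(e),-np.sin(y)*np.sin(e),np.cos(e)])
    c=p+[0,0,h]-d*s0; 
    return ((proj("side",[c,c+d*58,c+d*102,c+16*n,c+16*n+58*d,c-16*n,c-16*n+58*d])-[275,160])*14).round().tolist()
for a in((20,10,5),(20,10,10),(20,10,15),(15,10,10)): print(a,pts(*a))
E
```

```text
(20, 10, 5) [[584.0, 231.0], [313.0, 237.0], [101.0, 242.0], [594.0, 150.0], [322.0, 155.0], [574.0, 312.0], [305.0, 319.0]]
(20, 10, 10) [[582.0, 240.0], [316.0, 220.0], [106.0, 205.0], [598.0, 160.0], [331.0, 138.0], [567.0, 320.0], [301.0, 302.0]]
(20, 10, 15) [[580.0, 249.0], [320.0, 203.0], [115.0, 168.0], [603.0, 169.0], [342.0, 122.0], [558.0, 328.0], [298.0, 284.0]]
(15, 10, 10) [[560.0, 238.0], [292.0, 219.0], [82.0, 203.0], [576.0, 158.0], [308.0, 136.0], [544.0, 319.0], [277.0, 300.0]]
```

View pics/s23d.png

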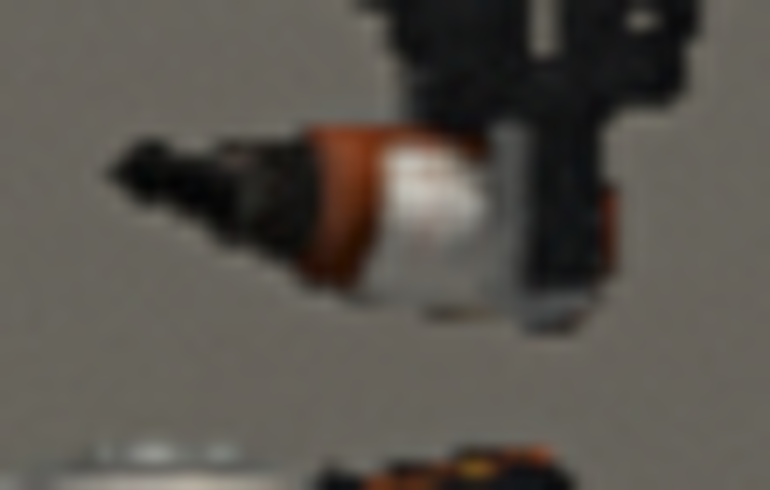

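The bottle is held with the grip about 19 mm from the base, at roughly 13° elevation. I'll move over the cradle and turn.

Emit:
drive_tool:
  steps:
    - [0.02,0.01,0,-2,0.026]
    - [0.03,0.015,0,-4,0.026]
    - [0.03,0.015,0,-7,0.026]
    - [0.009,0.005,0,-8.5,0.026]
    - [0,0,0,-8.5,0.026]
    - [0,0,0,-8.5,0.026]
    - [0,0,0,-8.5,0.026]
    - [0,0,0,-8.5,0.026]
    - [0,0,0,-8.5,0.026]
    - [0,0,0,-8.5,0.026]
    - [0,0,0,-8.5,0.026]
    - [0,0,0,-8.5,0.026]
    - [0,0,0,-8.5,0.026]
    - [0,0,0,-8.5,0.026]
    - [0,0,0,-8.5,0.026]
    - [0,0,0,-8.5,0.026]
    - [0,0,0,-8.5,0.026]
    - [0,0,0,-8.5,0.026]
    - [0,0,0,-8.5,0.026]
    - [0,0,0,-8.5,0.026]

```text
clock: 31.8
position: [446.3, -0.9, 237.5]
ee_rot: [0.985, -0.174, -0.0, 0.0]
contact_force: [-0.2, 1.1, -1.4]
gripper_width: 30.2
```

```bash
python3 -c "
from h import *
plan([446.5,6,238],3.8)"
```

```text
t 31.8 pos [446.3  -0.9 237.5] jaw -110.01 tiltz [-0.001 -0.    -1.   ] w 30.2 F [-0.2  1.1 -1.4] q [ 0.36  0.07 -0.39  0.   -1.11  0.86]
 turn 66.19 alt -113.8 shift before turn [-0.0022 -0.0066 -0.0005] after [-0.0069 -0.0007 -0.0005]
```

Emit:
drive_tool:
  steps:
    - [0,0,0,-8.5,0.026]
    - [0,0,0,-8.5,0.026]
    - [0,0,0,-8.5,0.026]
    - [0,0,0,-8.5,0.026]
    - [0,0,0,-8.5,0.026]
    - [0,0,0,-8.5,0.026]
    - [0,0,0,-8.5,0.026]
    - [0,0,0,-8.5,0.026]
    - [0,0,0,-8.5,0.026]
    - [0,0,0,-8.5,0.026]
    - [0,0,0,-8.5,0.026]
    - [0,0,0,-8.5,0.026]
    - [0,0,0,-8.5,0.026]
    - [0,0,0,-3.3,0.026]
    - [0,0,0,0,0.026]
    - [0,0,0,0,0.026]

```text
clock: 33.4
position: [445.7, -1.1, 237.6]
ee_rot: [0.686, 0.728, -0.0, -0.0]
contact_force: [0.6, -0.5, -0.2]
gripper_width: 30.5
```

```bash
python3 look.py s24 240,140,330,260 6; python3 - <<'E'
from h import *
a=np.radians(3.8); R=np.array([[np.cos(a),-np.sin(a)],[np.sin(a),np.cos(a)]]); O=np.array([597,3])
b=O+R@[-150,-6]; s=19; q=O+R@[-150,-6+s*np.cos(np.radians(10))]; print("grip xy",q, "axis z",44+s*np.sin(np.radians(10)))
plan([*q,150],3.8)
t,d=arm.get_image("top"); cv2.imwrite("pics/t24.png",t); crop(t,(240,190,330,250),8,"pics/t24c.png")
# cradle projections for check
for c in ([0,-3,1],[0,-3,-20],[13,-3,1],[-13,-3,1]):
    pass
E
```

```text
t 33.4 pos [445.7  -1.1 237.6] jaw 3.37 tiltz [-0. -0. -1.] w 30.5 F [ 0.6 -0.5 -0.2] q [ 0.36  0.07 -0.4   0.   -1.11  2.84]
 turn -0.43 alt 179.6 shift before turn [-0.1791 -0.0011  0.1687] after [-0.1791 -0.0025  0.1687]
[200. 227.]
grip xy [446.48734919   5.74231595] axis z 47.299315375671675
t 33.45 pos [445.5  -1.1 237.6] jaw 3.38 tiltz [-0. -0. -1.] w 30.3 F [-0.7  0.5 -0.6] q [ 0.36  0.07 -0.4   0.   -1.11  2.84]
 turn -0.42 alt 179.6 shift before turn [0.0068 0.0015 0.0876] after [0.0068 0.0015 0.0876]
```

View pics/s24c.png

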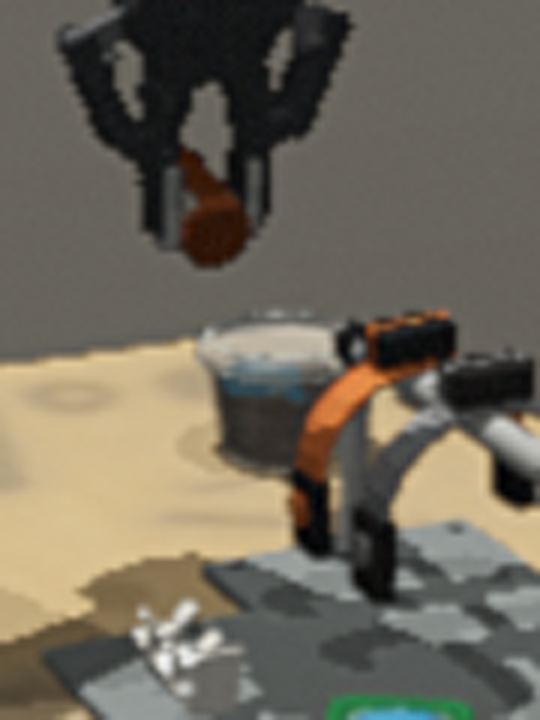

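View pics/t24c.png

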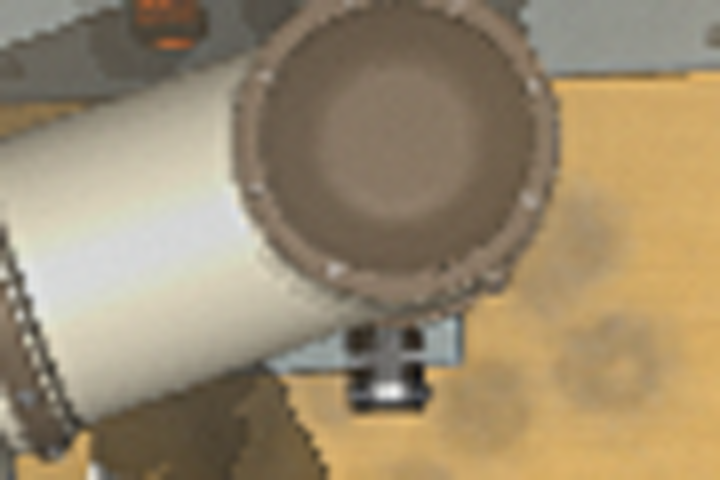

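```bash
cat > cr.py <<'E'
from h import *
a=np.radians(3.8); R=np.array([[np.cos(a),-np.sin(a)],[np.sin(a),np.cos(a)]]); O=np.array([597,3.]); c10,s10=np.cos(np.radians(10)),np.sin(np.radians(10))
def cw(x,y,z): # cradle->world
    st_=[-150+x,-6+y*c10-z*s10]; return [*(O+R@st_),44+y*s10+z*c10]
E
python3 - <<'E'
from cr import *
s=cv2.imread("pics/s24.png"); crop(s,(255,235,295,265),18,"pics/s24d.png")
for n,c in dict(heelTL=(-13,-3,1),heelTR=(13,-3,1),y50L=(-15,50,-10),y50R=(15,50,-10),y22L=(-15,22,-10),y22R=(15,22,-10)).items(): print(n,((proj("side",[cw(*c)])[0]-[255,235])*18).round(), np.round(cw(*c),1))
p=np.array([445.6,-1.1,237.6])
for e in(10,13,16):
  for s0 in (17,21):
    y=np.radians(93.4);ee=np.radians(e);d=np.array([np.cos(y)*np.cos(ee),np.sin(y)*np.cos(ee),np.sin(ee)]); print(e,s0,((proj("side",[p+[0,0,10]-d*s0])[0]-[240,140])*6).round())
E
```

```text
heelTL [291. 248.] [435.  -16.9  44.5]
heelTR [444. 219.] [460.9 -15.2  44.5]
y50L [138. 128.] [429.4  36.9  42.8]
y50R [309.  97.] [459.3  38.9  42.8]
y22L [209. 223.] [431.2   9.4  38. ]
y22R [382. 190.] [461.1  11.4  38. ]
10 17 [216. 235.]
10 21 [219. 239.]
13 17 [215. 237.]
13 21 [219. 241.]
16 17 [215. 239.]
16 21 [219. 243.]
```

View pics/s24d.png

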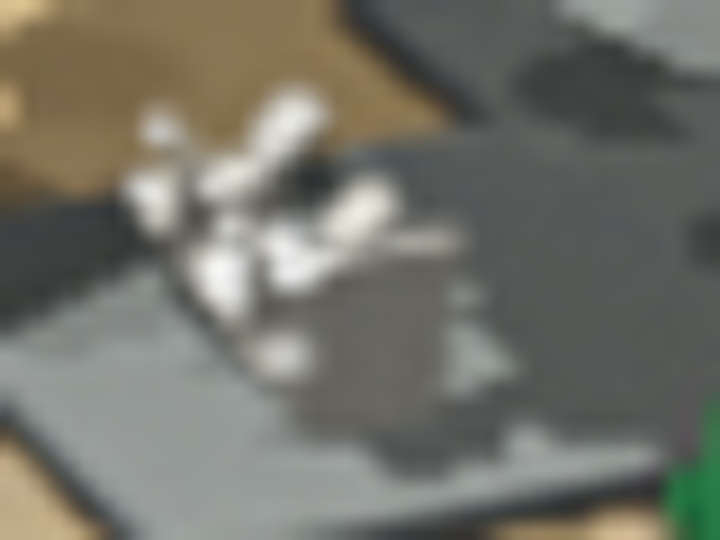

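The base is centred in the fingers at about (213,235), and the cradle's yoke ends match my stand estimate to within 0.5 px. Descending above the cradle.

Emit:
drive_tool:
  steps:
    - [0.007,0.001,0.02,-0.4,0.026]
    - [0,0,0.04,0,0.026]
    - [0,0,0.04,0,0.026]
    - [0,0,0.04,0,0.026]
    - [0,0,0.025,0,0.026]
    - [0,0,0.012,0,0.026]
    - [0,0,0.006,0,0.026]
    - [0,0,0,0,0.026]
    - [0,0,0,0,0.026]

```text
clock: 34.4
position: [446.2, 6.0, 55.6]
ee_rot: [0.683, 0.73, 0.001, 0.0]
contact_force: [-0.2, -0.2, -0.0]
gripper_width: 30.2
```

```bash
python3 look.py s25 240,200,310,270 10; python3 - <<'E'
from cr import *
plan([446.4,6.2,40],3.8)
print(((proj("side",[cw(0,0,0),cw(0,1.5,0)])-[240,200])*10).round())
E
```

```text
t 34.4 pos [446.2   6.   55.6] jaw 3.85 tiltz [ 0.002  0.    -1.   ] w 30.2 F [-0.2 -0.2 -0. ] q [ 0.38  0.31 -0.65  0.   -0.61  2.83]
 turn 0.05 alt -179.9 shift before turn [-0.1862 -0.0037 -0.0135] after [-0.1862 -0.0035 -0.0135]
[321. 393.]
t 34.45 pos [446.2   6.   55.8] jaw 3.85 tiltz [ 0.002  0.001 -1.   ] w 29.9 F [ 0.9  0.4 -0.2] q [ 0.38  0.31 -0.65  0.   -0.61  2.83]
 turn 0.05 alt -180.0 shift before turn [0.0001 0.0001 0.0158] after [0.0001 0.0001 0.0158]
[[350. 477.]
 [347. 474.]]
```

View pics/s25c.png

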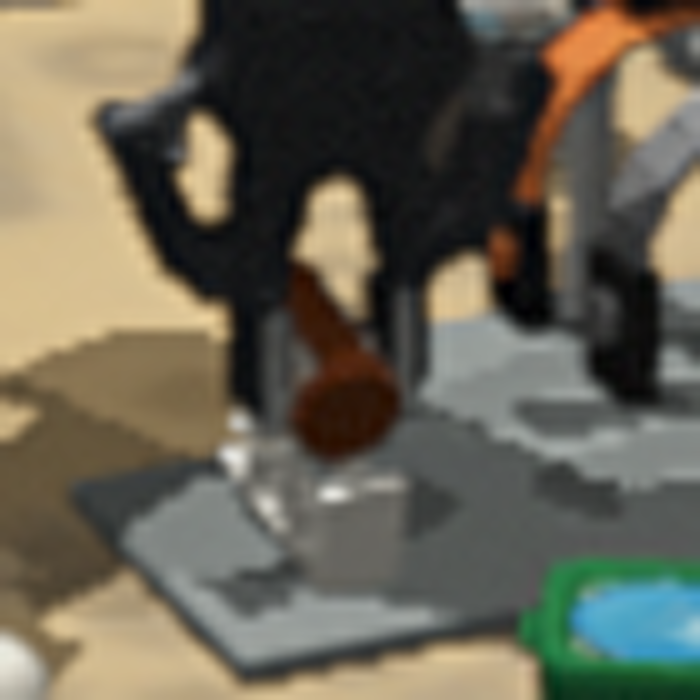

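The base is at (347,405) and its seated position would be (348,475), so about 16 mm remain. Lowering gently.

Emit:
drive_tool:
  steps:
    - [0,0,0.005,0,0.026]
    - [0,0,0.004,0,0.026]
    - [0,0,0.003,0,0.026]
    - [0,0,0,0,0.026]
    - [0,0,0,0,0.026]

```text
clock: 34.95
position: [445.4, 5.7, 42.8]
ee_rot: [0.683, 0.73, -0.0, -0.0]
contact_force: [0.5, -0.3, -0.6]
gripper_width: 30.0
```

Emit:
drive_tool:
  steps:
    - [0,0,0.001,0,0.026]
    - [0,0,0.001,0,0.026]
    - [0,0,0,0,0.026]

```text
clock: 35.25
position: [445.3, 5.7, 40.8]
ee_rot: [0.683, 0.73, -0.0, -0.0]
contact_force: [-0.7, 0.4, -0.5]
gripper_width: 30.4
```

```bash
python3 look.py s26 240,200,310,270 10
```

```text
t 35.25 pos [445.3   5.7  40.8] jaw 3.85 tiltz [-0. -0. -1.] w 30.4 F [-0.7  0.4 -0.5] q [ 0.38  0.34 -0.66 -0.   -0.57  2.83]
 turn 0.05 alt -180.0 shift before turn [-0.186  -0.0028 -0.0282] after [-0.186  -0.0026 -0.0282]
[318. 443.]
```

View pics/s26c.png

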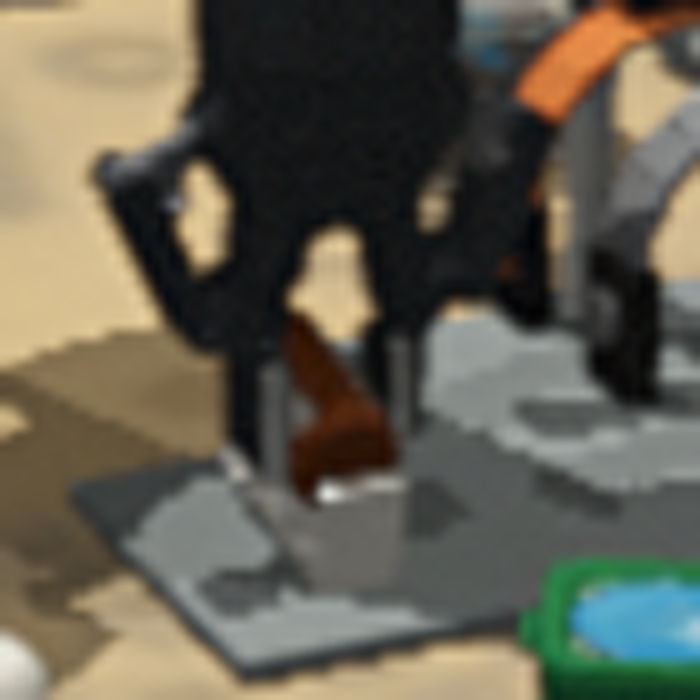

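The base is going down behind the heel plate, whose top edge at about (365,485) now hides its lower part. Continuing.

Emit:
drive_tool:
  steps:
    - [0,0,0.001,0,0.026]
    - [0,0,0.001,0,0.026]
    - [0,0,0,0,0.026]

```text
clock: 35.6
position: [445.3, 5.7, 38.8]
ee_rot: [0.683, 0.73, -0.0, -0.0]
contact_force: [1.0, 0.4, -0.5]
gripper_width: 30.1
```

Emit:
drive_tool:
  steps:
    - [0,0,0.001,0,0.026]
    - [0,0,0,0,0.026]
    - [0,0,0,0,0.026]

```text
clock: 35.9
position: [445.5, 5.8, 37.9]
ee_rot: [0.683, 0.73, 0.0, 0.0]
contact_force: [0.4, 0.3, -0.7]
gripper_width: 29.9
```

Emit:
drive_tool:
  steps:
    - [0,0,0.001,0,0.026]
    - [0,0,0,0,0.026]

```text
clock: 36.1
position: [446.0, 5.8, 37.3]
ee_rot: [0.683, 0.731, 0.0, 0.0]
contact_force: [0.4, -0.8, 3.4]
gripper_width: 30.2
```

Emit:
drive_tool:
  steps:
    - [0,0,0.001,0,0.026]
    - [0,0,0,0,0.026]

```text
clock: 36.3
position: [446.9, 6.0, 36.6]
ee_rot: [0.683, 0.731, 0.001, 0.001]
contact_force: [2.6, -2.2, 3.6]
gripper_width: 30.4
```

```bash
python3 look.py s27 240,200,310,270 10
```

```text
t 36.3 pos [446.9   6.   36.6] jaw 3.9 tiltz [ 0.003  0.001 -1.   ] w 30.4 F [ 2.6 -2.2  3.6] q [ 0.38  0.35 -0.66  0.   -0.56  2.83]
 turn 0.1 alt -179.9 shift before turn [-0.1861 -0.0045 -0.0324] after [-0.1861 -0.0041 -0.0324]
[323. 455.]
```

View pics/s27c.png

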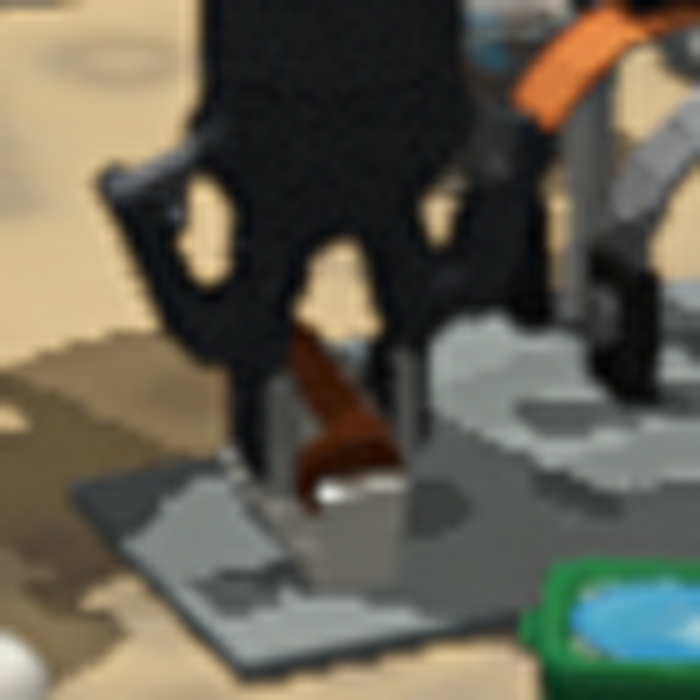

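Contact at about 4 N at the expected height, with the V centring the bottle by about 1 mm. I'll ease towards +x, settle it and release slowly.

Emit:
drive_tool:
  steps:
    - [0,0.001,0.0005,0,0.026]
    - [0,0,0,0,0.026]

```text
clock: 36.55
position: [447.7, 6.2, 35.9]
ee_rot: [0.683, 0.731, 0.001, 0.001]
contact_force: [2.8, -1.6, 4.7]
gripper_width: 30.2
```

```bash
python3 -c "
from cr import *
plan([446.4,6.2,37],3.8)
print(np.round(cw(0,18,0),1))"
```

```text
t 36.55 pos [447.7   6.2  35.9] jaw 3.88 tiltz [ 0.003  0.001 -1.   ] w 30.2 F [ 2.8 -1.6  4.7] q [ 0.38  0.35 -0.66  0.   -0.56  2.83]
 turn 0.08 alt -179.9 shift before turn [ 0.0001 -0.0013 -0.0011] after [ 0.0001 -0.0013 -0.0011]
[446.6   4.8  47.1]
```

Emit:
drive_tool:
  steps:
    - [-0.001,0.0005,0,0,0.026]
    - [-0.001,0,0,0,0.026]
    - [0,0,0,0,0.026]

```text
clock: 36.85
position: [447.9, 5.1, 35.5]
ee_rot: [0.683, 0.73, 0.001, 0.0]
contact_force: [1.2, 6.0, 3.7]
gripper_width: 30.3
```

Moving towards the heel met 6 N after about 1 mm, so the base is against the heel plate. I'll relieve that and release slowly.

Emit:
drive_tool:
  steps:
    - [0.0005,0,0,0,0.03]
    - [0,0,0,0,0.031]
    - [0,0,0,0,0.032]
    - [0,0,0,0,0.033]
    - [0,0,0,0,0.034]
    - [0,0,0,0,0.036]
    - [0,0,0,0,0.04]
    - [0,0,0,0,0.044]
    - [0,0,0,0,0.044]
    - [0,0,0,0,0.044]

```text
clock: 37.85
position: [446.3, 4.1, 35.2]
ee_rot: [0.683, 0.73, -0.001, -0.0]
contact_force: [0.6, 0.5, -0.2]
gripper_width: 44.2
```

```bash
python3 look.py s28 240,200,310,270 10
```

```text
t 37.85 pos [446.3   4.1  35.2] jaw 3.83 tiltz [-0.001 -0.    -1.   ] w 44.2 F [ 0.6  0.5 -0.2] q [ 0.38  0.35 -0.66 -0.   -0.56  2.83]
 turn 0.03 alt -180.0 shift before turn [-0.1842 -0.0037 -0.0338] after [-0.1842 -0.0036 -0.0338]
[323. 463.]
```

View pics/s28c.png

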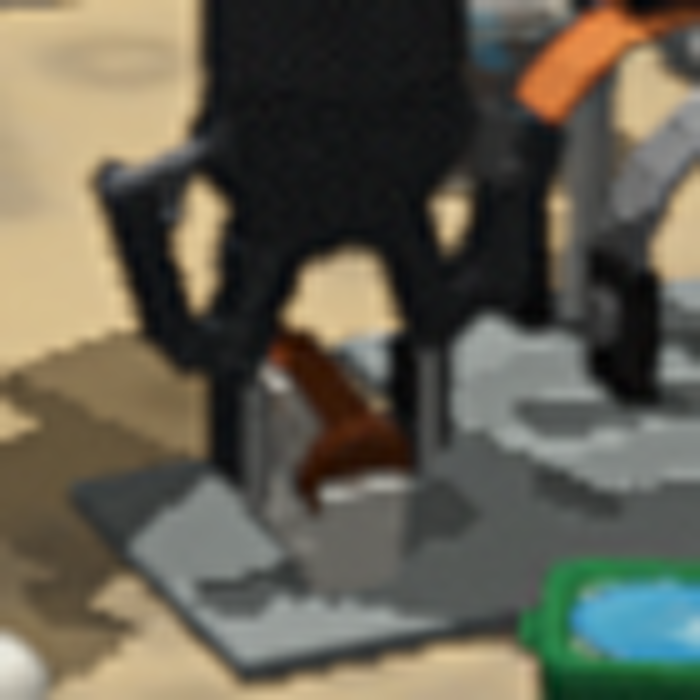

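Emit:
drive_tool:
  steps:
    - [0,0,-0.005,0,0.044]
    - [0,0,-0.01,0,0.044]
    - [0,0,-0.02,0,0.044]
    - [0,0,-0.04,0,0.044]
    - [0,0,-0.04,0,0.044]
    - [0,0,-0.04,0,0.044]
    - [0,0,-0.04,0,0.044]
    - [-0.04,0,0,0,0.044]
    - [-0.045,0,0,0,0.044]
    - [-0.045,0,0,0,0.044]
    - [-0.045,0,0,0,0.044]
    - [-0.045,0,0,0,0.044]
    - [0,0,0,0,0.044]

```text
clock: 39.2
position: [456.6, -172.4, 230.0]
ee_rot: [0.704, 0.709, -0.022, 0.025]
contact_force: [0.5, 0.1, -0.4]
gripper_width: 44.3
```

```bash
python3 - <<'E'
from cr import *
plan([446.4,6.2,37],3.8)
s,ds=arm.get_image("side"); cv2.imwrite("pics/s29.png",s); crop(s,(240,180,330,260),8,"pics/s29c.png")
t,d=arm.get_image("top"); cv2.imwrite("pics/t29.png",t); crop(t,(225,140,345,250),6,"pics/t29c.png")
for c in((0,0,0),(0,58,0),(0,102,0),(0,0,16),(0,58,16)): print(c,((proj("side",[cw(*c)])[0]-[240,180])*8).round(),((proj("top",[cw(*c)])[0]-[225,140])*6).round())
uv,P=cloud("top",d,(262,205,295,232)); k=(P[:,2]>25)
for lo in range(-20,100,10):
    Q=P[k&(P[:,1]>lo)&(P[:,1]<lo+10)]; 
    if len(Q): print(lo,len(Q),np.percentile(Q[:,2],85).round(1),Q[:,0].mean().round(1))
E
```

```text
t 39.2 pos [ 456.6 -172.4  230. ] jaw 0.42 tiltz [ 0.005 -0.067 -0.998] w 44.3 F [ 0.5  0.1 -0.4] q [ 0.02  0.14 -0.37  0.08 -1.06  3.1 ]
 turn -3.38 alt 176.6 shift before turn [ 0.1912 -0.0097  0.1805] after [0.1915 0.0016 0.1805]
(0, 0, 0) [280. 542.] [383. 485.]
(0, 58, 0) [213. 455.] [276. 489.]
(0, 102, 0) [165. 393.] [195. 492.]
(0, 0, 16) [283. 503.] [388. 483.]
(0, 58, 16) [216. 418.] [281. 487.]
-20 53 579.5 423.6
-10 135 583.2 423.6
0 135 585.0 423.2
10 126 583.5 421.8
20 127 579.0 423.1
30 125 569.5 424.8
40 129 558.4 425.0
50 50 557.0 425.8
```

View pics/s29c.png

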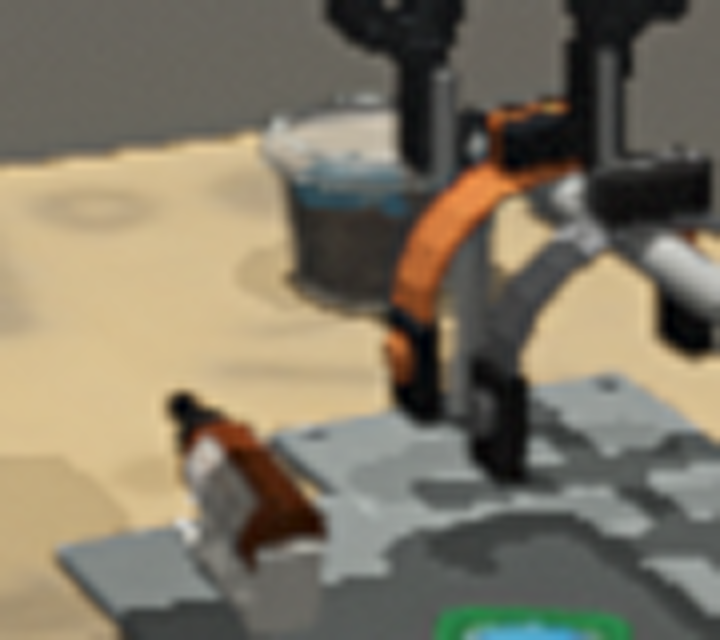

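View pics/t29c.png

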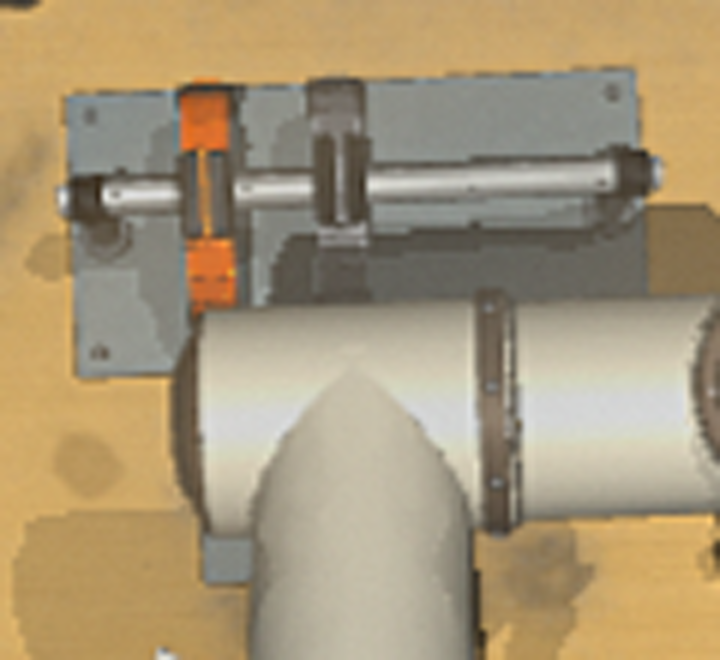

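The bottle lies in the cradle with its base at the heel, at (300,530), and its bulb at the high end, at (180,400). Joint 6 ended close to its limit, so I'll unwind it and clear the view.

```bash
python3 -c "
from bench import arm
print(arm.read_state()['joints'])"
```

```text
[ 0.01813489  0.13735854 -0.36649387  0.07566928 -1.06391424  3.09634882]
```

Emit:
drive_tool:
  steps:
    - [0,0,0,8.5,0.044]
    - [0,0,0,8.5,0.044]
    - [0,0,0,8.5,0.044]
    - [0,0,-0.01,8.5,0.044]
    - [0,0,-0.01,8.5,0.044]
    - [0,0,-0.01,8.5,0.044]
    - [0,0,0,8.5,0.044]
    - [0,0,0,8.5,0.044]
    - [0,0,0,8.5,0.044]
    - [0,0,0,8.5,0.044]
    - [0,0,0,0,0.044]

```text
clock: 40.4
position: [457.3, -167.8, 260.0]
ee_rot: [0.998, 0.05, 0.001, 0.033]
contact_force: [0.6, -1.2, -0.1]
gripper_width: 44.6
```

```bash
python3 -c "
from h import *
plan([330,-420,250])"
```

```text
t 40.4 pos [ 457.3 -167.8  260. ] jaw -84.31 tiltz [ 0.006 -0.066 -0.998] w 44.6 F [ 0.6 -1.2 -0.1] q [ 0.02  0.11 -0.32  0.07 -1.14  1.61]
 turn 0 alt 0 shift before turn [-0.1516  0.2372  0.0259] after [-0.1516  0.2372  0.0259]
```

Emit:
drive_tool:
  steps:
    - [-0.025,0.038,-0.01,0,0.044]
    - [-0.025,0.038,0,0,0.044]
    - [-0.025,0.038,0,0,0.044]
    - [-0.025,0.038,0,0,0.044]
    - [-0.025,0.038,0,0,0.044]
    - [-0.02,0.035,0,0,0.044]
    - [0,0.03,0,0,0.044]
    - [0,0,0,0,0.044]

```text
clock: 41.2
position: [337.7, -437.7, 286.7]
ee_rot: [0.998, 0.049, 0.001, 0.034]
contact_force: [0.2, 0.4, 0.4]
gripper_width: 44.2
```

```bash
python3 - <<'E'
from cr import *
plan([446.4,6.2,37],3.8)
s,ds=arm.get_image("side"); cv2.imwrite("pics/s30.png",s)
t,d=arm.get_image("top"); cv2.imwrite("pics/t30.png",t); crop(t,(225,140,345,250),6,"pics/t30c.png"); crop(s,(250,215,300,265),14,"pics/s30d.png")
uv,P=cloud("top",d,(262,205,295,232)); k=(P[:,2]>25)&(P[:,2]<150)
for lo in range(-20,100,10):
    Q=P[k&(P[:,1]>lo)&(P[:,1]<lo+10)]; 
    if len(Q): print(lo,len(Q),"ztop",np.percentile(Q[:,2],85).round(1),"x",Q[:,0].min().round(1),Q[:,0].max().round(1))
for c in((0,0,16),(0,58,16),(0,102,0)): print(c,np.round(cw(*c),1),((proj("top",[cw(*c)])[0]-[225,140])*6).round())
E
```

```text
t 41.2 pos [ 337.7 -437.7  286.7] jaw -84.38 tiltz [ 0.005 -0.067 -0.998] w 44.2 F [0.2 0.4 0.4] q [-0.59  0.2  -0.14  0.06 -1.19  2.24]
 turn -88.18 alt 91.8 shift before turn [ 0.152  -0.447   0.2199] after [0.4516 0.1377 0.2199]
-20 25 ztop 62.5 x 433.6 460.2
-10 34 ztop 66.3 x 430.5 462.6
0 33 ztop 68.3 x 430.1 462.6
10 32 ztop 67.2 x 429.7 462.4
20 33 ztop 70.9 x 429.5 462.1
30 32 ztop 70.3 x 429.3 462.0
40 28 ztop 70.2 x 429.1 458.2
50 30 ztop 69.3 x 432.3 454.7
60 12 ztop 67.0 x 438.2 451.3
70 4 ztop 71.5 x 437.8 448.0
(0, 0, 16) [447.9 -15.7  59.8] [388. 483.]
(0, 58, 16) [444.1  41.3  69.8] [281. 487.]
(0, 102, 0) [441.1  87.3  61.7] [195. 492.]
```

View pics/s30.png

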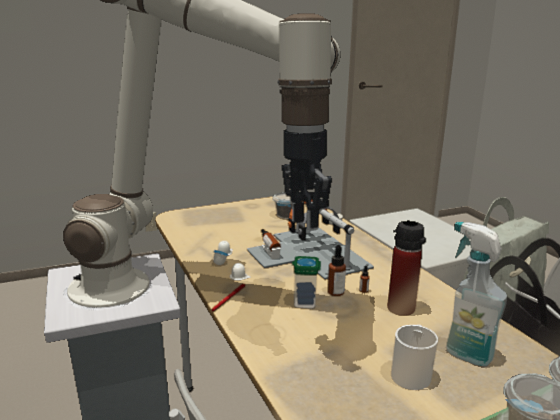

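View pics/t30c.png

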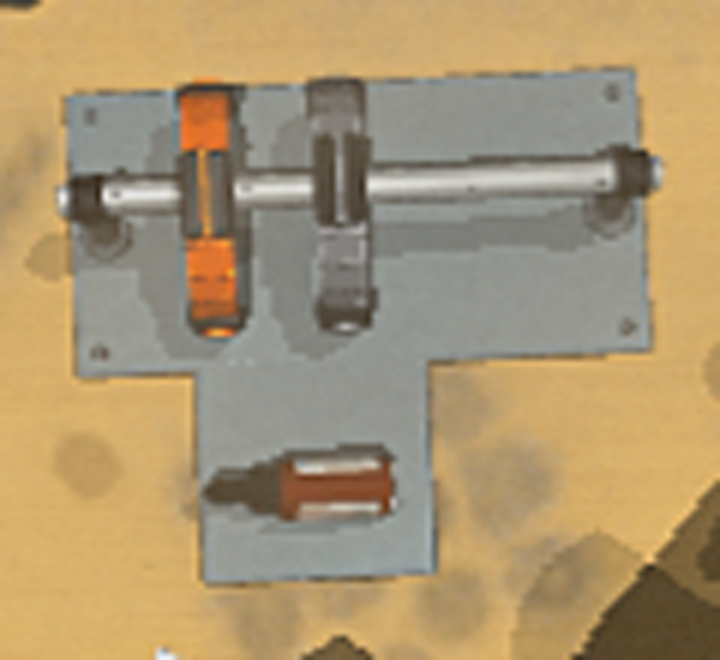

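View pics/s30d.png

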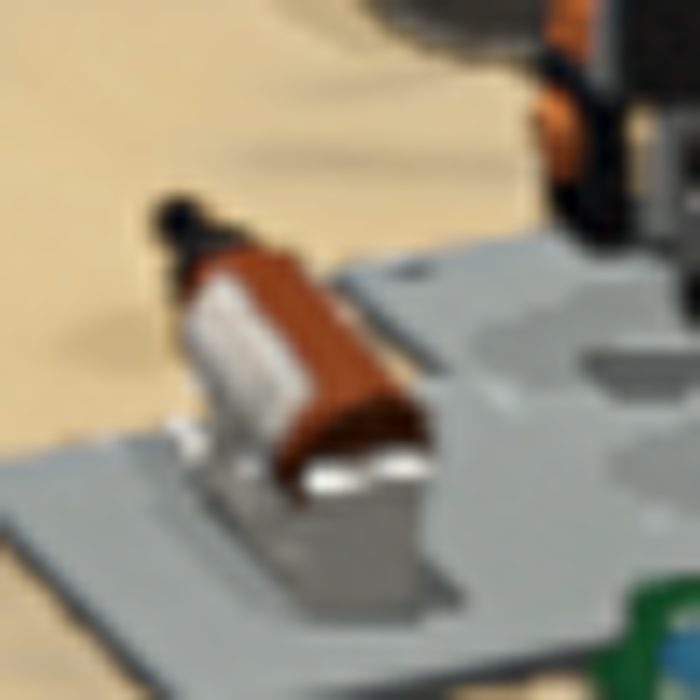

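The final views agree:
- The bottle lies in the yokes with its base at the heel, top crop x≈393, and its bulb up at (203,492).
- The orange headband hangs clear of the grey one, top crop (207,200) against (342,185).
- The canister, flask and jar are still in place.
- The arm touches nothing.

Handing in.

```bash
python3 -c "
from bench import arm
print(arm.job_done(), arm.read_state()['clock'])"
```

```text
the job is handed in; nothing more can be done
the job is handed in; nothing more can be done
```

Both tools are put away on the stand and the job is handed in, at about 41 s of the 64 s. However, I dropped the dropper bottle once on the way, and I can't tell whether that counts against "gently".

- **Headband:** The orange headband went first. It hangs freely over the rail about 70 mm along from the grey one, which leaves a gap of about 40 mm, and it is clear of the post collar.
- **Bottle:** The middle-sized amber bottle lies in the cradle with its base at the heel plate and its bulb at the high end. Its slope measures about 9° from depth, against the nominal 10°. It was seated with contact forces of no more than about 6 N.

**What went wrong:**
- **First tip:** Tipping the bottle on the table failed because it slid instead of pivoting.
- **Drop:** I then levered it over the bare part of the rail at about 3 N. It turned as planned, but the pads slipped off the cap and it fell behind the rail. It ended on its side, still on the work surface with no visible damage, and I picked it up by the body and laid it in.
- **Joint 6:** While retreating, joint 6 reached 3.096 of its 3.1 limit and the tool tilted about 4°. The range was not passed.

**Last checks:** The top and side views agree with each other. The bottle sits about 3 mm nearer the heel than the nominal seat. The canister, flask and jar show no change in the pictures, though I did not measure them again.

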